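# Lay the measuring cylinder from the carousel in its cradle

### The job

The measuring cylinder stands at the back of the carousel. Turn the free-running carousel until the cylinder stands at the pointer on the carousel's front and let it come to rest there, then lift the cylinder off and lay it, without dropping or forcing it, on its side in the white cradle: tube in both V saddles, foot in the gap between the rear saddle and the end plate, mouth at the open end. Leave the three dropper bottles standing on the carousel, at rest, and the things lying round about where they are.

Things in the scene. Friction and masses are not known exactly. Their poses are not given: they have to be found in the camera images.
- cylinder_centre (a point): Glass measuring cylinder with a graduated tube, 106 mm tall, 35 g: round tube 20 mm thick (a little slippery, straight all the way up), round foot disc 36 mm across and 5 mm thick. This point is on its axis half-way up, 53 mm above the underside of the foot; z runs along the axis from foot to mouth. At the start it stands upright on the carousel, on the side away from the pointer.
- cylinder_mouth (a point): Centre of the cylinder's open top end, 53 mm along z from its centre.
- platter_top (a point): Carousel: round white platter, 264 mm across, 12 mm thick, that turns freely on its upright axis and coasts when let go. This point is the centre of its upper face, 34 mm above the bench; z is the axis. A black centre knob 30 mm thick stands 60 mm high there. The cylinder and three dropper bottles stand on it on grey discs, a quarter turn apart, about 72 mm from the axis.
- platter (a joint): Turn of the platter (rad), counter-clockwise seen from above, without end stops; 0 at the start. The things on it stand loose and topple if it is jerked: turn it smoothly, below about 1.5 rad/s. Keep the arm clear of the tall burette stand (fixed, about 0.3 m ahead of the robot base and 0.35 m to its left), and of the basin at the right.
- pin0 (a point): Centre of the top of upright steel pin 0: 12 mm thick, 60 mm high from the platter's upper face, fixed to the platter 118 mm from its axis, for turning it. The four pins are a quarter turn apart, half-way between the grey discs.
- pin1 (a point): Centre of the top of upright steel pin 1: 12 mm thick, 60 mm high from the platter's upper face, fixed to the platter 118 mm from its axis, for turning it. The four pins are a quarter turn apart, half-way between the grey discs.
- pin2 (a point): Centre of the top of upright steel pin 2: 12 mm thick, 60 mm high from the platter's upper face, fixed to the platter 118 mm from its axis, for turning it. The four pins are a quarter turn apart, half-way between the grey discs.
- pin3 (a point): Centre of the top of upright steel pin 3: 12 mm thick, 60 mm high from the platter's upper face, fixed to the platter 118 mm from its axis, for turning it. The four pins are a quarter turn apart, half-way between the grey discs.
- index_spot (a point): Point on the platter's upper face level, 72 mm from its axis, on the line towards the pointer (a small steel cone on a tongue that sticks out from under the platter, towards the robot). It belongs to the fixed foot and does not turn. The cylinder must be brought here.
- cradle_seat (a point): Where the cylinder's centre lies when it is in place in the white plastic cradle fixed to the bench: on the centre line of its two V saddles, 60 mm above the bench. x runs along the lying cylinder from its mouth to its foot, away from the robot; z is up.
- dropper_c: Dropper bottle with tall rubber teat and dark contents, 40 mm thick, 115 mm tall, standing on the carousel; origin at the centre of its underside, z up.
- dropper_a: Amber dropper bottle with rubber teat, 52 mm thick, 140 mm tall, standing on the carousel; origin at the centre of its underside, z up.
- dropper_b: Clear dropper bottle with rubber teat, 40 mm thick, 110 mm tall, standing on the carousel; origin at the centre of its underside, z up.
- cradle: The cradle; origin on the bench under the seat point, axes as there. Base board 150 x 64 x 12 mm. Two V saddles (90 degrees, 8 mm thick, 42 mm wide, arms up to 67 mm above the bench) centred at x = -34 and +32 mm, 58 mm of free room between them. End plate 52 mm wide, 74 mm high, inner face at x = +62 mm; the foot hangs in the 26 mm gap between it and the rear saddle.
- stopper_box: Small flat cardboard box 70 x 70 x 32 mm on the bench, a bystander; origin under its centre.
- tape_roll: Roll of tape 68 mm across, 19 mm high, lying on the bench, a bystander; origin under its centre.
- funnel: White funnel standing upside down, 69 mm across, 94 mm tall, a bystander; origin under its centre.
- vial_2: Sample vial with black cap, 23 mm thick, 52 mm tall, a bystander; origin under its centre.
- cylinder: The measuring cylinder as a whole; origin at the centre of the foot's underside.

How it is judged (in metres and radians):
On the way, in this order (a step that is already met when the one before it is completed fails the run):
1. The cylinder stands on the carousel within 35 mm of the index spot and the carousel is at rest (below 0.15 rad/s) (horizontal distance between cylinder_centre and index_spot below 0.035 m and angle between cylinder_centre's own z axis and vertical below 0.15 rad and height (world z) of cylinder_centre below 0.1 m and velocity of joint platter between -0.15 and 0.15 rad/s), for 0.2 s.
2. The cylinder is lifted at least 30 mm clear of the carousel (height (world z) of cylinder_centre above 0.12 m), for 0.2 s.
At the end, for the whole second after the job is handed in: The cylinder lies at rest and let go in the cradle, centre within 18 mm of the seat point, axis within 0.12 rad, mouth away from the end plate. The carousel is at rest (below 0.15 rad/s), its three dropper bottles upright (within 0.1 rad) on it, 45 to 100 mm from its axis (distance between cylinder_centre and cradle_seat below 0.018 m and angle between the z axis of cylinder_centre and the x axis of cradle_seat, either way round below 0.12 rad and x of cylinder_mouth in the frame of cradle_seat below -0.03 m and contact force between cylinder and cradle above 0.05 N and linear speed of cylinder below 0.02 m/s and velocity of joint platter between -0.15 and 0.15 rad/s and angle between each of dropper_c, dropper_a, dropper_b's own z axis and vertical below 0.1 rad and horizontal distance between dropper_c and platter_top between 0.045 and 0.1 m and height (world z) of dropper_c between 0.025 and 0.05 m and horizontal distance between dropper_a and platter_top between 0.045 and 0.1 m and height (world z) of dropper_a between 0.025 and 0.05 m and horizontal distance between dropper_b and platter_top between 0.045 and 0.1 m and height (world z) of dropper_b between 0.025 and 0.05 m); the robot touches nothing.
It fails at once if A dropper bottle on the carousel is tipped by more than 0.4 rad (angle between any of dropper_c, dropper_a, dropper_b's own z axis and vertical above 0.4 rad).
It fails at once if A bystander on the bench is moved by more than 30 mm (distance of any of stopper_box, tape_roll, funnel, vial_2 from where it was at the start of the episode above 0.03 m).
It fails at once if The cylinder is pressed hard on the cradle (over 30 N) (contact force between cylinder and cradle above 30 N).
It fails at once if The cylinder is dropped (faster than 0.6 m/s while not held) (linear speed of cylinder above 0.6 m/s and contact force between the fingers and cylinder below 0.01 N).
It also fails if it takes over 72 s, if anything falls off the work surface, if the arm or the gripper's body presses on something with over 40 N, if the wrist force passes 120 N, or if a joint passes its speed limit or range.

### The arm

A 6-joint arm with a two-finger parallel gripper is mounted at the origin on a cart in front of the work surface, level with it; the furniture and walls round the work are solid. World frame = base frame: x ahead of the robot, y to its left, z up, the work surface at z = 0. Lengths are in mm, angles in rad, forces in N, time in s.
With the tool pointing down it reaches from about 275 to 1000 mm from the base axis. Payload 8.4 kg.
Tool frame: the origin (TCP) lies on the mounting face of the last link; the fingertips stand 173 mm ahead of it and the grasp point (between the pads) lies 155 mm ahead of it; z points along the fingers, y is the line along which they close (so a half turn about z gives the same grasp; the last joint's range is limited). The gripper opens to 85 mm and grips with 20 to 120 N. Pads are 22 mm wide; open, the fingers measure 114 mm over their backs; the gripper's body (76 mm by 85 mm) begins 54 mm behind the grasp point. The pads swing forward as they close: fully open they stand 13 mm farther back than shut.
Start: joints at [1.309, 0.353, 1.633, -0, 1.155, -0.002], TCP at [160.553, 604.03, 404.681] pointing down, gripper open.
Joint ranges: [-2.63, 2.63], [-0.92, 2.1], [0.06, 2.66], [-1.3, 4.44], [0, 2.69], [-3.02, 3.02]. Speed limits (rad/s): [2.22, 2.22, 2.79, 3.14, 3.14, 3.14].

### API

Orientations are given as [roll, pitch, yaw] about the fixed x, y, z axes, in that order (R = Rz(yaw) Ry(pitch) Rx(roll)).
In Python, from rig import r gives the robot as it stands.
- The arm moves only by the tool apply_moves, never from a script. Its argument "deltas" is a list of rows, each an object with "claw": the gripper command: -1 is fully open, 1 is shut, values between are in proportion; "delta_pos": the shift along the tool's x, y, z in cm, a list of three; "yaw": the turn about the tool's z in rad. In form: [{"claw": claw, "delta_pos": [tx, ty, tz], "yaw": yaw}, ...]. A call has 1 to 8 rows; each row shifts and turns the commanded pose from where the row before left it, along the tool's axes as they then stand; what a row does not reach is not made up. A row lasts 1/8 s, in which the tool goes at most 62.5 mm and 10.7 degrees, less where a joint would pass 70% of its speed; a pose out of reach is approached as far as the arm can. A call with a gripper value outside its range is refused whole. The fingers move at their own pace and stop on an object; "grip_force" is the grip in N (left out, the last holds). Time passes only in rows, so rows that do not move let the fingers close. It gives the time, the measured TCP pose, the force, the opening and the grip force at its end, in the units of the state.
- r.sense(): the state, without advancing time (a new reading comes with each control period).
- r.grab_frame(name): name is "scene" or "top" or "wrist"; returns a dict with "img" (400x640x3 uint8, blue, green, red), "z_map" (400x640 float32, mm along the optical axis (not along the pixel's ray), 0 where there is no reading), "fx", "fy", "cx", "cy" (pixels), "eye" and "rotation" of the camera in the world; the wrist camera has in their place "T_tool_cam" (4x4, takes a point from camera to tool coordinates, whose origin is the TCP and whose axes are the flange's). Camera axes: x right, y up, looking along -z (the intrinsics and any distortion apply to the point x, -y, -z); pixel columns grow to the right and rows downward; lengths in mm; the calibration is good to about 2 mm. The wrist camera is an equidistant fisheye: a pixel r from the principal point sees the ray r / f radians off the axis. A picture is of the moment at which its call begins: read the wrist's pose just before it.
- r.sign_off(): hands the job in; it is judged then, once.
The state is a dict: "clock": time; "qpos": joint angles; "qvel": joint speeds; "joint_efforts": joint torques, N m; "eef_pos": TCP position; "tcp_rot": TCP orientation; "contact_force": force on the tool from outside, world axes, zero at the start; "wrist_torque": the same for the moment, N m; "opening": opening from 0.0 (shut) to 1.0 (fully open); "grasp_force": force on a finger pad.
Only numpy, scipy, OpenCV 4.12 (cv2) and the standard library are available. Lean on these libraries where they do the work, as an engineer would, in place of code of your own. Each camera call takes 0.05 s, during which the arm holds its last target. There are 200 camera calls.

## Working session

There is one attempt and no reset: what is moved stays moved. The work goes in short steps, Python scripts to look and compute and a tool call to move; the robot and the scene stay as the last step left them, time stands still between calls to the robot, and variables do not carry over. Pictures are saved under pics/ and viewed, at most 10 in all, crops included, and the job is handed in when it is done.

Besides the shell and the picture viewer there is one more tool, called after "Call:" as a command line: name --argument value ..., lists and objects as JSON in quotes. apply_moves: Moves the arm, as the interface text tells. Its arguments: {"type":"object","properties":{"deltas":{"type":"array"},"grip_force":{"type":"number"}},"required":["deltas"]}

```bash
mkdir -p pics; ls
python3 - <<'E'
from rig import r
import cv2,numpy as np
s=r.sense();print(s)
for n in("scene","top"):
    f=r.grab_frame(n);cv2.imwrite(f"pics/{n}0.png",f["img"]);np.savez(f"{n}0.npz",**f)
    print(n,f["fx"],f["fy"],f["cx"],f["cy"],f["eye"],f["rotation"],[k for k in f])
E
```

```text
pics
{'clock': 0.0, 'qpos': array([ 1.30858302e+00,  3.53647012e-01,  1.63413441e+00,  1.13650769e-05,
        1.15519047e+00, -2.39034309e-03]), 'qvel': array([-7.37018588e-04,  3.25627828e-04, -1.14178593e-03,  5.51121079e-05,
        8.63819177e-04, -9.24280067e-04]), 'joint_efforts': array([ 4.32937741e-04, -6.05246902e+01, -3.42071164e+01,  1.17306822e-04,
        9.28144902e-03, -5.56058495e-06]), 'eef_pos': array([160.50026091, 603.79831569, 403.96210336]), 'tcp_rot': array([-3.14021344e+00, -1.36880699e-05,  2.88176508e+00]), 'contact_force': array([-0.079208  , -1.29238523, -0.09337279]), 'wrist_torque': array([ 0.0048125 , -0.00968128, -0.00529918]), 'grasp_force': 0.0, 'opening': 0.999311068571411}
scene 378.54409996100003 378.54409996100003 317.0506467942675 204.39408955214526 [  14.00814647 -386.56256652  571.37333005] [ 0.99192228  0.01745455 -0.8999763 ] ['img', 'z_map', 'fx', 'fy', 'cx', 'cy', 'eye', 'rotation']
top 426.3476420806318 426.3476420806318 319.3666049038289 192.5115872543665 [ 360.90707331   86.33042187 1003.60137826] [ 0.23808594 -0.0027575  -1.57074688] ['img', 'z_map', 'fx', 'fy', 'cx', 'cy', 'eye', 'rotation']
```

View pics/top0.png

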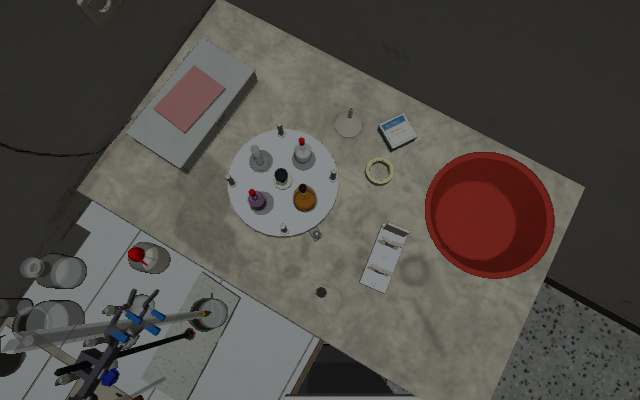

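View pics/scene0.png

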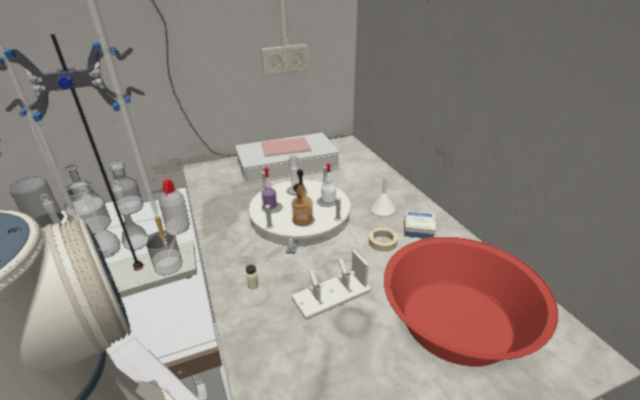

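The top view shows the platter centre near (283,183), the cylinder near (258,158), the pointer at (316,235), pins at (280,130), (333,176), (284,229) and (230,181), and the cradle at (384,258) with its end plate at (395,231). The scene view confirms this layout, with the vial at (252,277).

```bash
cat > h.py <<'E'
import numpy as np,cv2
from scipy.spatial.transform import Rotation as Ro
def cloud(f):
    z=f["z_map"].astype(float);v,u=np.mgrid[:400,:640]
    p=np.stack([(u-f["cx"])/f["fx"]*z,-(v-f["cy"])/f["fy"]*z,-z],-1)
    P=p@Ro.from_euler("xyz",f["rotation"]).as_matrix().T+f["eye"];P[z==0]=np.nan
    return P
def ray(f,u,v,h):
    d=Ro.from_euler("xyz",f["rotation"]).as_matrix()@np.array([(u-f["cx"])/f["fx"],-(v-f["cy"])/f["fy"],-1])
    return f["eye"]+d*(h-f["eye"][2])/d[2]
E
python3 - <<'E'
from h import *
np.set_printoptions(precision=1,suppress=True)
f=dict(np.load("top0.npz"));P=cloud(f)
# platter rim from height
X=P[...,:2]
m=(P[...,2]>27)&(P[...,2]<40);m[:, :200]=0;m[:,345:]=0;m[:120]=0;m[240:]=0
m=m.astype(np.uint8);m=cv2.morphologyEx(m,cv2.MORPH_OPEN,np.ones((3,3)))
c=max(cv2.findContours(m,0,1)[0],key=cv2.contourArea)
h=cv2.convexHull(c)[:,0];
pts=np.array([ray(f,u,v,34)[:2] for u,v in h],np.float32)
(cx,cy),rad=cv2.minEnclosingCircle(pts);C=np.array([cx,cy])
A=np.c_[2*pts,np.ones(len(pts))];s=np.linalg.lstsq(A,(pts**2).sum(1),rcond=None)[0];print("platter",C,rad,"fit",s[:2],np.sqrt(s[2]+s[:2]@s[:2]))
C=s[:2]
# tall things on platter
m=((P[...,2]>50)&(np.linalg.norm(X-C,axis=-1)<140)).astype(np.uint8)
n,l,st,ce=cv2.connectedComponentsWithStats(m)
for i in range(1,n):
    if st[i,4]<6:continue
    q=P[l==i];t=q[q[:,2]>q[:,2].max()-12];o=t.mean(0);d=o[:2]-C
    print(ce[i],st[i,4],q[:,2].max(),o,np.hypot(*d),np.degrees(np.arctan2(d[1],d[0])))
print("pointer",[ray(f,*p,20) for p in((316,235),)])
# cradle
q=P[225:295,355:412].reshape(-1,3)
img=f["img"]
b=((img.min(-1)>175)).astype(np.uint8);b[:215]=0;b[300:]=0;b[:,:350]=0;b[:,415:]=0
c=max(cv2.findContours(b,0,1)[0],key=cv2.contourArea);r_=cv2.minAreaRect(np.array([ray(f,u,v,12)[:2] for u,v in c[:,0]],np.float32));print("cradle",r_)
hi=((P[...,2]>40)&(P[...,2]<90)).astype(np.uint8);hi[:215]=0;hi[300:]=0;hi[:,:350]=0;hi[:,415:]=0
n,l,st,ce=cv2.connectedComponentsWithStats(hi)
for i in range(1,n):
    q=P[l==i];print(ce[i],st[i,4],q.mean(0),q.max(0))
x,y=int,int
cv2.imwrite("pics/top0c.png",np.hstack([cv2.resize(img[115:250,215:350],None,fx=3,fy=3),cv2.resize(img[210:300,345:415],(315,405))]))
E
```

```text
platter [624.7 169.8] 131.82154846191406 fit [624.5 169.6] 131.09224843499734
[279.6 127.2] 55 97.05271216878282 [741.7 176.1  93.2] 117.36100859194484 3.170250953457264
[302.5 150.6] 309 145.0376138054512 [685.2 122.7 141.8] 76.68488109597487 -37.682084701922214
[256.5 153.6] 191 145.2808037595115 [668.6 223.8 138.9] 69.82911564706929 50.88701470487182
[280.9 174.4] 140 97.4573886705657 [624.  169.5  91.7] 0.5577628912284153 -175.50927062940383
[333.3 173.2] 48 99.05031526114578 [630.6  52.2  93.8] 117.5030514931521 -87.03755862691729
[229.2 178.7] 52 97.7345269797429 [618.1 287.2  93.4] 117.77361666083594 93.14040610496656
[304.2 197.3] 494 176.3132946398208 [574.  118.5 171.3] 71.86777393377838 -134.70297013393318
[256.3 199.2] 312 151.00981736490257 [570.6 224.3 146.4] 76.77321461226795 134.5777829092903
[283.1 227.4] 40 99.33480593288232 [506.8 163.2  94.1] 117.90457965439968 -176.9004515656376
pointer [array([498.3,  91.4,  20. ])]Traceback (most recent call last):
  File "<stdin>", line 26, in <module>
ValueError: max() iterable argument is empty
```

Run:
```python
from h import *
np.set_printoptions(precision=1,suppress=True)
f=dict(np.load("top0.npz"));P=cloud(f);img=f["img"]
b=((P[...,2]>8)&(P[...,2]<18)).astype(np.uint8)
w=np.zeros_like(b);w[218:300,350:415]=1
b&=w
n,l,st,ce=cv2.connectedComponentsWithStats(b);i=1+st[1:,4].argmax()
v,u=np.where(l==i);print("base",cv2.minAreaRect(np.array([ray(f,a,c,12)[:2] for a,c in zip(u,v)],np.float32)))
hi=((P[...,2]>40)&(P[...,2]<90)).astype(np.uint8)&w
n,l,st,ce=cv2.connectedComponentsWithStats(hi)
for i in range(1,n):
    q=P[l==i];print(ce[i],st[i,4],q.mean(0),q.max(0), q[q[:,2]>q[:,2].max()-6].mean(0),q[np.argmin(q[:,1])],q[np.argmax(q[:,1])])
# everything else above bench
m=(P[...,2]>12).astype(np.uint8);n,l,st,ce=cv2.connectedComponentsWithStats(m)
for i in range(1,n):
    q=P[l==i]
    if st[i,4]>30 and q[:,0].min()>150: print("obj",ce[i],st[i,4],q.min(0),q.max(0))
g=dict(np.load("scene0.npz"));print("vial",ray(g,252,277,25))
cv2.imwrite("pics/top0c.png",np.hstack([cv2.resize(img[115:250,215:350],None,fx=3,fy=3),cv2.resize(img[210:300,345:415],(315,405))]))
```

```text
base ((447.71630859375, -64.60781860351562), (64.01331329345703, 149.71331787109375), 66.91841888427734)
[397.4 228.6] 130 [506.4 -89.6  65.2] [518.  -66.1  77.2] [507.  -90.8  74. ] [ 499.6 -113.1   74.1] [516.  -66.1  55.4]
[392.2 242.5] 91 [476.5 -78.   57.4] [489.9 -54.3  68.2] [476.7 -77.7  65.4] [ 467.9 -100.5   63.6] [482.9 -54.3  66.9]
[381.5 270. ] 94 [416.1 -52.1  57.7] [428.6 -28.2  68.6] [416.5 -52.   65.3] [405.1 -73.8  63. ] [422.  -28.2  67.3]
obj [70.3 95.4] 30411 [385.  374.1  12. ] [1131.9  806.9  443. ]
obj [503.   70.1] 43200 [ 556.6 -673.8   12. ] [1133.3  323.3  509. ]
obj [192.8 104.6] 8884 [647.2 241.7  12. ] [986.  539.6  78. ]
obj [348.5 122.1] 420 [750.6 -17.6  12.1] [807.6  39.8  98. ]
obj [397.2 131.5] 855 [ 706.5 -153.4   12. ] [798.6 -60.6  37.3]
obj [283.  182.6] 9521 [491.6  39.5  12. ] [755.3 298.3 176.3]
obj [498.5 211.4] 7453 [ 397.7 -430.3   12. ] [ 679.1 -146.    92.3]
obj [379.4 170.3] 358 [621.8 -94.2  12.5] [689.2 -28.3  25.2]
obj [385.1 255.1] 1230 [ 369.7 -118.7   12. ] [525.3  -8.9  77.2]
obj [142.9 256.1] 730 [416.2 454.5  12.1] [482.3 516.4  83.9]
obj [ 42.7 268.9] 979 [385.  666.9  12.1] [452.8 731.   82.9]
obj [321.4 292.1] 88 [358.7  68.9  33.8] [380.3  88.9  56. ]
obj [ 97.7 339.5] 7500 [192.  298.6  12. ] [370.9 743.1 657.1]
obj [  1.9 306.7] 67 [321.8 785.7  12.1] [354.3 801.9  21.7]
obj [142.1 389.7] 229 [194.8 390.9  65.5] [207.1 403.9 291.3]
vial [370.   78.3  25. ]
```

View pics/top0c.png

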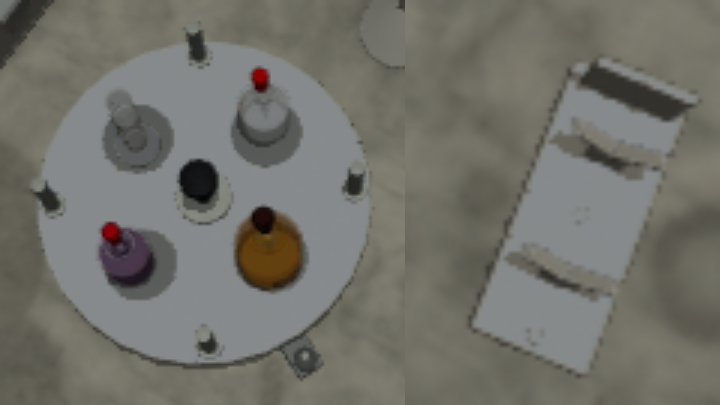

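The crop shows the cylinder (foot at crop (135,138)), the bottles, the pins and the pointer at (305,355), plus the cradle with its end plate at the top, away from the robot. Next I'll check how far the burette stand extends, because the arm has to swing past it.

Run:
```python
from h import *
np.set_printoptions(precision=0,suppress=True,linewidth=150)
for n in("top","scene"):
    f=dict(np.load(n+"0.npz"));P=cloud(f).reshape(-1,3)
    P=P[(P[:,0]>100)&(P[:,0]<560)&(P[:,1]>200)&(P[:,1]<650)]
    for a in range(40,900,60):
        q=P[(P[:,2]>a)&(P[:,2]<a+60)]
        if len(q)>5: 
            rr=np.hypot(q[:,0],q[:,1]);an=np.degrees(np.arctan2(q[:,1],q[:,0]))
            print(n,a,len(q),q.min(0)[:2],q.max(0)[:2],"r",np.percentile(rr,[0,50,100]),"ang",np.percentile(an,[0,50,100]))
from rig import r
f=r.grab_frame("wrist");cv2.imwrite("pics/w0.png",f["img"]);print(f["T_tool_cam"],f["fx"],f["cx"],f["cy"])
```

```text
top 40 800 [192. 202.] [560. 596.] r [440. 615. 684.] ang [20. 48. 72.]
top 100 339 [194. 317.] [341. 594.] r [441. 482. 626.] ang [44. 58. 72.]
top 160 217 [195. 317.] [333. 402.] r [440. 456. 481.] ang [44. 55. 64.]
top 220 255 [196. 317.] [333. 404.] r [440. 457. 481.] ang [44. 54. 64.]
top 280 192 [205. 317.] [333. 401.] r [444. 460. 480.] ang [44. 45. 63.]
top 340 923 [219. 308.] [371. 409.] r [434. 458. 492.] ang [41. 46. 61.]
top 400 2258 [231. 309.] [371. 408.] r [433. 461. 492.] ang [41. 53. 60.]
top 460 407 [270. 317.] [333. 393.] r [452. 458. 480.] ang [44. 44. 55.]
top 520 499 [318. 316.] [334. 325.] r [452. 455. 466.] ang [44. 44. 45.]
top 580 787 [318. 316.] [334. 329.] r [452. 456. 466.] ang [44. 44. 45.]
top 640 552 [318. 316.] [334. 332.] r [452. 460. 467.] ang [44. 45. 46.]
scene 40 1087 [191. 206.] [560. 593.] r [452. 604. 671.] ang [20. 56. 72.]
scene 100 448 [193. 217.] [559. 593.] r [438. 471. 626.] ang [21. 55. 72.]
scene 160 439 [194. 314.] [334. 399.] r [437. 454. 480.] ang [44. 54. 64.]
scene 220 569 [156. 314.] [334. 644.] r [434. 453. 669.] ang [44. 55. 74.]
scene 280 735 [191. 314.] [334. 401.] r [433. 452. 482.] ang [44. 55. 64.]
scene 340 2136 [176. 307.] [370. 433.] r [429. 454. 492.] ang [41. 55. 68.]
scene 400 2411 [188. 307.] [370. 424.] r [429. 454. 491.] ang [41. 54. 66.]
scene 460 472 [197. 313.] [335. 397.] r [439. 454. 481.] ang [44. 45. 63.]
scene 520 9 [319. 315.] [327. 328.] r [452. 454. 458.] ang [44. 45. 46.]
[[ 0.  1.  0. 84.]
 [ 1.  0. -0. -1.]
 [-0.  0. -1. 30.]
 [ 0.  0.  0.  1.]] 309.70691628693146 319.9203066616625 205.18705797933612
```

View pics/w0.png

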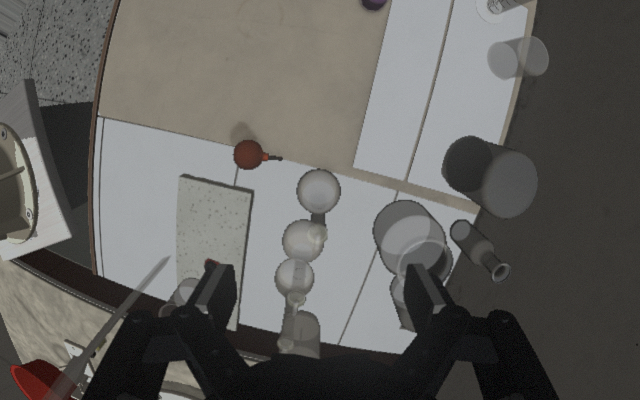

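The wrist view looks down on the bottles at the start position, with the fingers at about (215,300) and (425,300). The stand covers radius 430–492 mm at 41–68°, so I'll retract to about 310 mm radius before swinging past it.

```bash
cat >> h.py <<'E'
def rows(wps,start=None):
    """wps: (x,y,z,closing_deg[,claw]) targets in world mm; prints rows, simulated from rounded values"""
    from rig import r
    s=r.sense()
    if start is None:
        p=np.array(s["eef_pos"]);w=s["tcp_rot"][2]
    else: p=np.array(start[:3],float);w=np.radians(start[3]+90)
    out=[]
    for q in wps:
        ex=np.array([np.cos(w),np.sin(w),0]);ey=np.array([np.sin(w),-np.cos(w),0])
        d=np.array(q[:3])-p
        t=np.round([d@ex/10,d@ey/10,-d[2]/10],2)
        y=np.round(-((np.radians(q[3]+90)-w+np.pi)%(2*np.pi)-np.pi),3)
        p=p+10*(t[0]*ex+t[1]*ey-t[2]*np.array([0,0,1]));w-=y
        out.append('{"claw":%g,"delta_pos":[%g,%g,%g],"yaw":%g}'%(q[4] if len(q)>4 else 0,*(t+0.0),y+0.0))
        if np.hypot(*t[:2])>6.2 or abs(y)>.186 or np.linalg.norm(t)>6.2: print("TOO BIG",t,y)
    for i in range(0,len(out),8):print("["+",".join(out[i:i+8])+"]\n")
def pose():
    from rig import r
    s=r.sense();print("t",round(s["clock"],2),"pos",np.round(s["eef_pos"],1),"closing",round(np.degrees(s["tcp_rot"][2])-90,1),"open",round(s["opening"],3),"F",np.round(s["contact_force"],1),"q",np.round(s["qpos"],2),"rp",np.round(s["tcp_rot"][:2],3))
E
python3 - <<'E'
from h import *
W=[(126,592,404,75,-.5),(92,580,404,75,-.2),(75,535,404,75),(62,490,404,75),(49,445,404,75),(36,400,404,75),(23,355,404,75),(11,312,404,75)]
c=75
for k in range(1,9):
    a=np.radians(88-9*k);c-=10;W.append((312*np.cos(a),312*np.sin(a),404,c))
a0=W[-1]
b=np.array([507,163,350.])
for k in range(1,6):
    p=np.array(a0[:3])+(b-a0[:3])*k/5;c-=10 if k<5 else 12;W.append((*p,c))
rows(W)
E
```

```text
TOO BIG [4.02 1.84 1.08] 0.21
[{"claw":-0.5,"delta_pos":[3.03,-2.03,0.01],"yaw":0.002},{"claw":-0.2,"delta_pos":[2.97,-2.04,0],"yaw":0},{"claw":0,"delta_pos":[0.48,-4.79,0],"yaw":0},{"claw":0,"delta_pos":[0.09,-4.68,0],"yaw":0},{"claw":0,"delta_pos":[0.09,-4.68,0],"yaw":0},{"claw":0,"delta_pos":[0.09,-4.69,0],"yaw":0},{"claw":0,"delta_pos":[0.09,-4.68,0],"yaw":0},{"claw":0,"delta_pos":[0.05,-4.46,0],"yaw":0}]

[{"claw":0,"delta_pos":[-4.84,0.7,0],"yaw":0.175},{"claw":0,"delta_pos":[-4.82,0.81,0],"yaw":0.174},{"claw":0,"delta_pos":[-4.82,0.89,0],"yaw":0.175},{"claw":0,"delta_pos":[-4.8,0.98,0],"yaw":0.174},{"claw":0,"delta_pos":[-4.78,1.06,0],"yaw":0.175},{"claw":0,"delta_pos":[-4.76,1.14,0],"yaw":0.174},{"claw":0,"delta_pos":[-4.74,1.22,0],"yaw":0.175},{"claw":0,"delta_pos":[-4.71,1.31,0],"yaw":0.174}]

[{"claw":0,"delta_pos":[1.89,4,1.08],"yaw":0.175},{"claw":0,"delta_pos":[2.56,3.6,1.08],"yaw":0.174},{"claw":0,"delta_pos":[3.14,3.1,1.08],"yaw":0.175},{"claw":0,"delta_pos":[3.64,2.51,1.08],"yaw":0.174},{"claw":0,"delta_pos":[4.02,1.84,1.08],"yaw":0.21}]
```

Call:
apply_moves --deltas '[{"claw": -0.5,"delta_pos": [3.03,-2.03,0],"yaw": 0},{"claw": -0.2,"delta_pos": [2.97,-2.04,0],"yaw": 0},{"claw": 0,"delta_pos": [0.48,-4.79,0],"yaw": 0},{"claw": 0,"delta_pos": [0.09,-4.68,0],"yaw": 0},{"claw": 0,"delta_pos": [0.09,-4.68,0],"yaw": 0},{"claw": 0,"delta_pos": [0.09,-4.69,0],"yaw": 0},{"claw": 0,"delta_pos": [0.09,-4.68,0],"yaw": 0},{"claw": 0,"delta_pos": [0.05,-4.46,0],"yaw": 0}]'

```text
clock: 1.15
eef_pos: [11.3, 310.3, 404.4]
tcp_rot: [-3.141, 0.0, 2.882]
contact_force: [-1.6, 0.0, 0.4]
opening: 0.5
grasp_force: 0.0
```

Call:
apply_moves --deltas '[{"claw": 0,"delta_pos": [-4.84,0.7,0],"yaw": 0.175},{"claw": 0,"delta_pos": [-4.82,0.81,0],"yaw": 0.174},{"claw": 0,"delta_pos": [-4.82,0.89,0],"yaw": 0.175},{"claw": 0,"delta_pos": [-4.8,0.98,0],"yaw": 0.174},{"claw": 0,"delta_pos": [-4.78,1.06,0],"yaw": 0.175},{"claw": 0,"delta_pos": [-4.76,1.14,0],"yaw": 0.174},{"claw": 0,"delta_pos": [-4.74,1.22,0],"yaw": 0.175},{"claw": 0,"delta_pos": [-4.71,1.31,0],"yaw": 0.174}]'

```text
clock: 2.15
eef_pos: [301.6, 85.1, 404.9]
tcp_rot: [3.141, -0.0, 1.48]
contact_force: [0.2, 0.3, -0.3]
opening: 0.503
grasp_force: 0.0
```

Run:
```python
from h import *
pose()
from rig import r
p=r.sense()["eef_pos"];W=[]
b=np.array([507,163,340.])
for k in range(1,7):
    W.append((*(p+(b-p)*k/6),-5-8.7*k))
rows(W)
```

```text
t 2.15 pos [301.6  85.1 404.9] closing -5.2 open 0.503 F [ 0.2  0.3 -0.3] q [ 0.27 -0.17  2.22  0.    1.09  0.36] rp [ 3.141 -0.   ]
[{"claw":0,"delta_pos":[1.6,3.29,1.08],"yaw":0.148},{"claw":0,"delta_pos":[2.08,3.02,1.08],"yaw":0.152},{"claw":0,"delta_pos":[2.5,2.67,1.08],"yaw":0.152},{"claw":0,"delta_pos":[2.88,2.26,1.08],"yaw":0.152},{"claw":0,"delta_pos":[3.19,1.8,1.09],"yaw":0.152},{"claw":0,"delta_pos":[3.42,1.29,1.08],"yaw":0.152}]
```

Call:
apply_moves --deltas '[{"claw": 0,"delta_pos": [1.6,3.29,1.08],"yaw": 0.148},{"claw": 0,"delta_pos": [2.08,3.02,1.08],"yaw": 0.152},{"claw": 0,"delta_pos": [2.5,2.67,1.08],"yaw": 0.152},{"claw": 0,"delta_pos": [2.88,2.26,1.08],"yaw": 0.152},{"claw": 0,"delta_pos": [3.19,1.8,1.09],"yaw": 0.152},{"claw": 0,"delta_pos": [3.42,1.29,1.08],"yaw": 0.152},{"claw": 0,"delta_pos": [0,0,0],"yaw": 0}]'

```text
clock: 3.02
eef_pos: [507.3, 166.2, 338.7]
tcp_rot: [-3.141, 0.001, 0.577]
contact_force: [-0.3, -0.3, -0.6]
opening: 0.499
grasp_force: 0.0
```

Run:
```python
from h import *
pose()
from rig import r
f=r.grab_frame("wrist");cv2.imwrite("pics/w1.png",f["img"])
rows([(506.8,163.2,z,-57) for z in (300,270,245,239)])
```

```text
t 3.02 pos [507.3 166.2 338.7] closing -56.9 open 0.499 F [-0.3 -0.3 -0.6] q [0.31 0.29 1.89 0.   0.96 1.31] rp [-3.141e+00  1.000e-03]
[{"claw":0,"delta_pos":[-0.07,0.26,3.9],"yaw":0.003},{"claw":0,"delta_pos":[0,0,3],"yaw":0},{"claw":0,"delta_pos":[0,0,2.5],"yaw":0},{"claw":0,"delta_pos":[0,0,0.6],"yaw":0}]
```

View pics/w1.png

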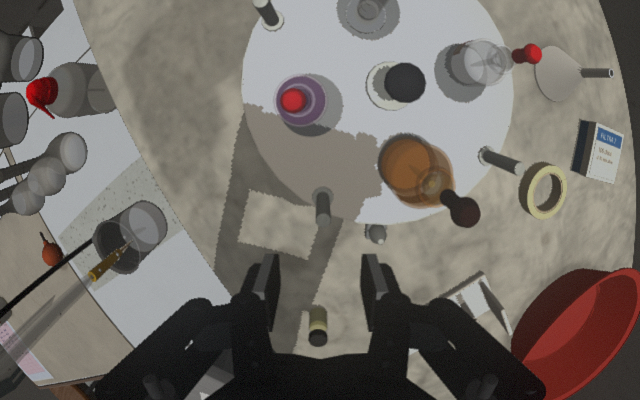

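The wrist view shows the pin at (323,195–222), centred between the fingers. I'll check this against the exact calibration.

```bash
cat >> h.py <<'E'
def wproj(f,s,p):
    R=Ro.from_euler("xyz",s["tcp_rot"]).as_matrix();t=R.T@(np.array(p)-s["eef_pos"])
    T=f["T_tool_cam"];c=T[:3,:3].T@(t-T[:3,3]);x,y,z=c[0],-c[1],-c[2]
    h=np.hypot(x,y);th=np.arctan2(h,z);return np.array([f["cx"]+f["fx"]*th*x/h,f["cy"]+f["fy"]*th*y/h])
E
python3 - <<'E'
from h import *
from rig import r
s=r.sense();f=r.grab_frame("wrist");print(f["T_tool_cam"])
for p in((506.8,163.2,94),(506.8,163.2,36),(570.6,224.3,147)):print(wproj(f,s,p))
t=Ro.from_euler("xyz",s["tcp_rot"]).as_matrix()@[0,0,155]+s["eef_pos"];print("grasp",wproj(f,s,t))
E
```

```text
[[ 1.80018494e-04  9.46594728e-01  3.22425787e-01  8.28106951e+01]
 [ 9.99999983e-01 -1.62022330e-04 -8.26516016e-05  2.06278211e-01]
 [-2.59973929e-05  3.22425797e-01 -9.46594742e-01  3.01833395e+01]
 [ 0.00000000e+00  0.00000000e+00  0.00000000e+00  1.00000000e+00]]
[323.26422507 217.88324468]
[322.64851352 195.023043  ]
[293.13641684  96.83476082]
grasp [319.45110268 284.93255484]
```

Call:
apply_moves --deltas '[{"claw": 0,"delta_pos": [-0.07,0.26,3.9],"yaw": 0.003},{"claw": 0,"delta_pos": [0,0,3],"yaw": 0},{"claw": 0,"delta_pos": [0,0,2.5],"yaw": 0},{"claw": 0,"delta_pos": [0,0,0.6],"yaw": 0},{"claw": 0.7,"delta_pos": [0,0,0],"yaw": 0},{"claw": 1,"delta_pos": [0,0,0],"yaw": 0},{"claw": 1,"delta_pos": [0,0,0],"yaw": 0},{"claw": 1,"delta_pos": [0,0,0],"yaw": 0}]' --grip_force 20

```text
clock: 4.12
eef_pos: [506.8, 163.3, 241.0]
tcp_rot: [3.141, -0.001, 0.575]
contact_force: [-3.1, 0.3, 7.2]
opening: 0.127
grasp_force: 21.0
```

Run:
```python
from h import *
pose()
from rig import r
from rig import r
p=r.sense()["eef_pos"];C=np.array([624.5,169.6]);d=p[:2]-C;R0=np.hypot(*d);a0=np.degrees(np.arctan2(d[1],d[0]));print(R0,a0)
N=36;tot=163
v=np.minimum(1,np.minimum((np.arange(N)+.5)/6,(N-np.arange(N)-.5)/6));cum=np.cumsum(v)/v.sum();print("max rate",v.max()/v.sum()*np.radians(tot)*8)
rows([(C[0]+118*np.cos(np.radians(a0+tot*c)),C[1]+118*np.sin(np.radians(a0+tot*c)),239,-57+104*c,1) for c in cum])
```

```text
t 4.12 pos [506.8 163.3 241. ] closing -57.1 open 0.127 F [-3.1  0.3  7.2] q [0.31 0.43 1.96 0.   0.75 1.3 ] rp [ 3.141e+00 -1.000e-03]
117.84197685001008 -176.9111399846751
max rate 0.7586364482002022
[{"claw":1,"delta_pos":[-0.06,0.07,0.2],"yaw":-0.006},{"claw":1,"delta_pos":[-0.14,0.25,0],"yaw":-0.015},{"claw":1,"delta_pos":[-0.22,0.41,0],"yaw":-0.025},{"claw":1,"delta_pos":[-0.29,0.58,0],"yaw":-0.036},{"claw":1,"delta_pos":[-0.36,0.76,0],"yaw":-0.045},{"claw":1,"delta_pos":[-0.4,0.94,0],"yaw":-0.055},{"claw":1,"delta_pos":[-0.41,1.04,0],"yaw":-0.061},{"claw":1,"delta_pos":[-0.37,1.06,0],"yaw":-0.06}]

[{"claw":1,"delta_pos":[-0.33,1.07,0],"yaw":-0.061},{"claw":1,"delta_pos":[-0.3,1.08,0],"yaw":-0.061},{"claw":1,"delta_pos":[-0.26,1.08,0],"yaw":-0.06},{"claw":1,"delta_pos":[-0.22,1.1,0],"yaw":-0.061},{"claw":1,"delta_pos":[-0.19,1.1,0],"yaw":-0.06},{"claw":1,"delta_pos":[-0.14,1.11,0],"yaw":-0.061},{"claw":1,"delta_pos":[-0.11,1.11,0],"yaw":-0.06},{"claw":1,"delta_pos":[-0.07,1.12,0],"yaw":-0.061}]

[{"claw":1,"delta_pos":[-0.04,1.12,0],"yaw":-0.06},{"claw":1,"delta_pos":[0.01,1.1
[... 217 characters left out ...]
{"claw":1,"delta_pos":[0.2,1.1,0],"yaw":-0.06},{"claw":1,"delta_pos":[0.23,1.09,0],"yaw":-0.061}]

[{"claw":1,"delta_pos":[0.27,1.09,0],"yaw":-0.06},{"claw":1,"delta_pos":[0.31,1.07,0],"yaw":-0.061},{"claw":1,"delta_pos":[0.35,1.07,0],"yaw":-0.06},{"claw":1,"delta_pos":[0.38,1.05,0],"yaw":-0.061},{"claw":1,"delta_pos":[0.42,1.04,0],"yaw":-0.06},{"claw":1,"delta_pos":[0.45,1.02,0],"yaw":-0.061},{"claw":1,"delta_pos":[0.45,0.92,0],"yaw":-0.055},{"claw":1,"delta_pos":[0.38,0.75,0],"yaw":-0.045}]

[{"claw":1,"delta_pos":[0.31,0.58,0],"yaw":-0.036},{"claw":1,"delta_pos":[0.22,0.41,0],"yaw":-0.025},{"claw":1,"delta_pos":[0.14,0.24,0],"yaw":-0.015},{"claw":1,"delta_pos":[0.04,0.08,0],"yaw":-0.005}]
```

Call:
apply_moves --deltas '[{"claw": 1,"delta_pos": [-0.06,0.07,0],"yaw": -0.006},{"claw": 1,"delta_pos": [-0.14,0.25,0],"yaw": -0.015},{"claw": 1,"delta_pos": [-0.22,0.41,0],"yaw": -0.025},{"claw": 1,"delta_pos": [-0.29,0.58,0],"yaw": -0.036},{"claw": 1,"delta_pos": [-0.36,0.76,0],"yaw": -0.045},{"claw": 1,"delta_pos": [-0.4,0.94,0],"yaw": -0.055},{"claw": 1,"delta_pos": [-0.41,1.04,0],"yaw": -0.061},{"claw": 1,"delta_pos": [-0.37,1.06,0],"yaw": -0.06}]'

```text
clock: 5.12
eef_pos: [522.6, 109.8, 240.9]
tcp_rot: [3.141, -0.001, 0.88]
contact_force: [-1.0, 0.9, 5.2]
opening: 0.128
grasp_force: 20.9
```

Call:
apply_moves --deltas '[{"claw": 1,"delta_pos": [-0.33,1.07,0],"yaw": -0.061},{"claw": 1,"delta_pos": [-0.3,1.08,0],"yaw": -0.061},{"claw": 1,"delta_pos": [-0.26,1.08,0],"yaw": -0.06},{"claw": 1,"delta_pos": [-0.22,1.1,0],"yaw": -0.061},{"claw": 1,"delta_pos": [-0.19,1.1,0],"yaw": -0.06},{"claw": 1,"delta_pos": [-0.14,1.11,0],"yaw": -0.061},{"claw": 1,"delta_pos": [-0.11,1.11,0],"yaw": -0.06},{"claw": 1,"delta_pos": [-0.07,1.12,0],"yaw": -0.061}]'

```text
clock: 6.12
eef_pos: [591.7, 55.8, 240.8]
tcp_rot: [3.141, 0.0, 1.365]
contact_force: [-1.9, 0.0, 4.0]
opening: 0.134
grasp_force: 20.8
```

Call:
apply_moves --deltas '[{"claw": 1,"delta_pos": [-0.04,1.12,0],"yaw": -0.06},{"claw": 1,"delta_pos": [0.01,1.12,0],"yaw": -0.061},{"claw": 1,"delta_pos": [0.04,1.12,0],"yaw": -0.06},{"claw": 1,"delta_pos": [0.09,1.11,0],"yaw": -0.061},{"claw": 1,"delta_pos": [0.12,1.11,0],"yaw": -0.06},{"claw": 1,"delta_pos": [0.16,1.11,0],"yaw": -0.061},{"claw": 1,"delta_pos": [0.2,1.1,0],"yaw": -0.06},{"claw": 1,"delta_pos": [0.23,1.09,0],"yaw": -0.061}]'

```text
clock: 7.12
eef_pos: [678.7, 64.4, 240.7]
tcp_rot: [3.141, 0.0, 1.849]
contact_force: [-1.8, -0.5, 3.1]
opening: 0.125
grasp_force: 20.8
```

Call:
apply_moves --deltas '[{"claw": 1,"delta_pos": [0.27,1.09,0],"yaw": -0.06},{"claw": 1,"delta_pos": [0.31,1.07,0],"yaw": -0.061},{"claw": 1,"delta_pos": [0.35,1.07,0],"yaw": -0.06},{"claw": 1,"delta_pos": [0.38,1.05,0],"yaw": -0.061},{"claw": 1,"delta_pos": [0.42,1.04,0],"yaw": -0.06},{"claw": 1,"delta_pos": [0.45,1.02,0],"yaw": -0.061},{"claw": 1,"delta_pos": [0.45,0.92,0],"yaw": -0.055},{"claw": 1,"delta_pos": [0.38,0.75,0],"yaw": -0.045}]'

```text
clock: 8.12
eef_pos: [734.8, 127.1, 240.7]
tcp_rot: [3.141, 0.001, 2.312]
contact_force: [-0.5, -0.2, 3.8]
opening: 0.131
grasp_force: 20.9
```

Call:
apply_moves --deltas '[{"claw": 1,"delta_pos": [0.31,0.58,0],"yaw": -0.036},{"claw": 1,"delta_pos": [0.22,0.41,0],"yaw": -0.025},{"claw": 1,"delta_pos": [0.14,0.24,0],"yaw": -0.015},{"claw": 1,"delta_pos": [0.04,0.08,0],"yaw": -0.005},{"claw": 1,"delta_pos": [0,0,0],"yaw": 0},{"claw": 1,"delta_pos": [0,0,0],"yaw": 0}]'

```text
clock: 8.88
eef_pos: [739.1, 141.1, 240.6]
tcp_rot: [3.141, 0.001, 2.391]
contact_force: [0.1, -0.2, 6.2]
opening: 0.132
grasp_force: 21.1
```

Run:
```python
from h import *
pose()
from rig import r
p=r.sense()["eef_pos"]
f=r.grab_frame("top");cv2.imwrite("pics/top1.png",cv2.resize(f["img"][110:300,200:420],None,fx=3,fy=3));np.savez("top1.npz",**f)
rows([(p[0],p[1],239,47,.7),(p[0],p[1],239,47,.4),(p[0],p[1],239,47,.2),(p[0],p[1],270,47,.2),(p[0],p[1],320,47,.2),(p[0],p[1],360,47,.2)])
```

```text
t 8.88 pos [739.1 141.1 240.6] closing 47.0 open 0.132 F [ 0.1 -0.2  6.2] q [ 0.19  0.71  1.44 -0.    1.   -0.63] rp [3.141e+00 1.000e-03]
[{"claw":0.7,"delta_pos":[0,0,0.16],"yaw":0},{"claw":0.4,"delta_pos":[0,0,0],"yaw":0},{"claw":0.2,"delta_pos":[0,0,0],"yaw":0},{"claw":0.2,"delta_pos":[0,0,-3.1],"yaw":0},{"claw":0.2,"delta_pos":[0,0,-5],"yaw":0},{"claw":0.2,"delta_pos":[0,0,-4],"yaw":0}]
```

View pics/top1.png

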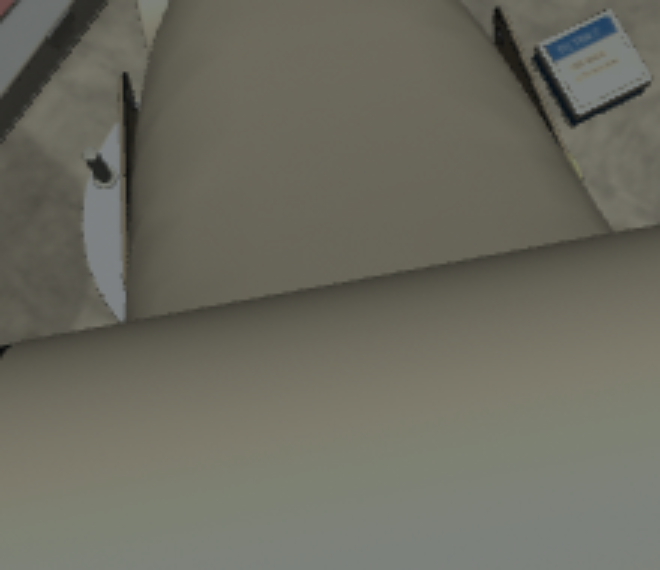

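The arm hides the platter in this view; only a pin at (100,165) shows. The pin's pose puts the cylinder at about −149°. I'll release the pin, rise and look with the wrist camera.

Call:
apply_moves --deltas '[{"claw": 0.7,"delta_pos": [0,0,0],"yaw": 0},{"claw": 0.4,"delta_pos": [0,0,0],"yaw": 0},{"claw": 0.2,"delta_pos": [0,0,0],"yaw": 0},{"claw": 0.2,"delta_pos": [0,0,-3],"yaw": 0},{"claw": 0.2,"delta_pos": [0,0,-5],"yaw": 0},{"claw": 0.2,"delta_pos": [0,0,-5],"yaw": 0},{"claw": 0.2,"delta_pos": [0,0,-2],"yaw": 0}]'

```text
clock: 9.8
eef_pos: [739.4, 141.1, 393.5]
tcp_rot: [3.138, 0.003, 2.391]
contact_force: [-0.3, 0.5, -0.7]
opening: 0.399
grasp_force: 0.0
```

Run:
```python
from h import *
pose()
from rig import r
p=r.sense()["eef_pos"]
b=np.array([545,125,390.])
rows([(*(p+(b-p)*k/5),47+8.6*k,0) for k in range(1,6)])
```

```text
t 9.8 pos [739.4 141.1 393.5] closing 47.0 open 0.399 F [-0.3  0.5 -0.7] q [ 0.19  0.56  1.33  0.    1.24 -0.63] rp [3.138e+00 3.000e-03]
[{"claw":0,"delta_pos":[2.62,-2.89,0.07],"yaw":-0.15},{"claw":0,"delta_pos":[3.03,-2.46,0.07],"yaw":-0.15},{"claw":0,"delta_pos":[3.36,-1.99,0.07],"yaw":-0.151},{"claw":0,"delta_pos":[3.62,-1.46,0.07],"yaw":-0.15},{"claw":0,"delta_pos":[3.8,-0.9,0.07],"yaw":-0.15}]
```

Call:
apply_moves --deltas '[{"claw": 0,"delta_pos": [2.62,-2.89,0.07],"yaw": -0.15},{"claw": 0,"delta_pos": [3.03,-2.46,0.07],"yaw": -0.15},{"claw": 0,"delta_pos": [3.36,-1.99,0.07],"yaw": -0.151},{"claw": 0,"delta_pos": [3.62,-1.46,0.07],"yaw": -0.15},{"claw": 0,"delta_pos": [3.8,-0.9,0.07],"yaw": -0.15},{"claw": 0,"delta_pos": [0,0,0],"yaw": 0}]'

```text
clock: 10.55
eef_pos: [541.9, 124.5, 385.4]
tcp_rot: [-3.141, -0.003, -3.14]
contact_force: [1.3, 0.1, 0.2]
opening: 0.503
grasp_force: 0.0
```

Run:
```python
from h import *
pose()
from rig import r
s=r.sense();f=r.grab_frame("wrist");cv2.imwrite("pics/w2.png",f["img"])
np.savez("w2.npz",**f,pos=s["eef_pos"],rot=s["tcp_rot"])
for p in((562.8,132.5,140),(562.8,132.5,35)):print(wproj(f,s,p))
```

```text
t 10.55 pos [541.9 124.5 385.4] closing -269.9 open 0.503 F [1.3 0.1 0.2] q [ 0.22  0.27  1.8   0.    1.08 -1.35] rp [-3.141e+00 -3.000e-03]
[330.82558514 244.00423611]
[327.63715394 201.65616182]
```

View pics/w2.png

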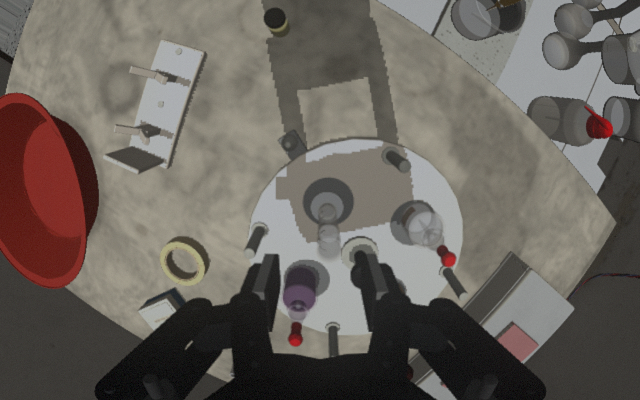

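The wrist view shows the cylinder upright, with its foot at (328,201) and mouth at (329,241), within 2 px of the prediction. It stands at the pointer at about (562,132), and the bottles are upright. Next is the grasp.

Run:
```python
from h import *
rows([(562.4,132,345,90),(562.4,132,305,90),(562.4,132,270,90),(562.4,132,255,90),(562.4,132,251,90)])
```

```text
[{"claw":0,"delta_pos":[-1.89,0.72,4.09],"yaw":0},{"claw":0,"delta_pos":[0,0,4],"yaw":0},{"claw":0,"delta_pos":[0,0,3.5],"yaw":0},{"claw":0,"delta_pos":[0,0,1.5],"yaw":0},{"claw":0,"delta_pos":[0,0,0.4],"yaw":0}]
```

Call:
apply_moves --deltas '[{"claw": 0,"delta_pos": [-1.89,0.72,4.09],"yaw": 0},{"claw": 0,"delta_pos": [0,0,4],"yaw": 0},{"claw": 0,"delta_pos": [0,0,3.5],"yaw": 0},{"claw": 0,"delta_pos": [0,0,1.5],"yaw": 0},{"claw": 0,"delta_pos": [0,0,0.4],"yaw": 0},{"claw": 0,"delta_pos": [0,0,0],"yaw": 0}]'

```text
clock: 11.35
eef_pos: [563.9, 132.2, 252.1]
tcp_rot: [3.141, 0.001, 3.141]
contact_force: [0.5, -0.1, 0.3]
opening: 0.5
grasp_force: 0.0
```

Position is good to about 1.5 mm. Close slowly.

Call:
apply_moves --deltas '[{"claw": 0.3,"delta_pos": [0.1,0,0],"yaw": 0},{"claw": 0.45,"delta_pos": [0,0,0],"yaw": 0},{"claw": 0.55,"delta_pos": [0,0,0],"yaw": 0},{"claw": 0.7,"delta_pos": [0,0,0],"yaw": 0},{"claw": 1,"delta_pos": [0,0,0],"yaw": 0},{"claw": 1,"delta_pos": [0,0,0],"yaw": 0},{"claw": 1,"delta_pos": [0,0,0],"yaw": 0}]' --grip_force 20

```text
clock: 12.22
eef_pos: [562.6, 132.1, 252.2]
tcp_rot: [3.141, 0.001, -3.141]
contact_force: [-1.2, -0.8, 6.2]
opening: 0.223
grasp_force: 19.3
```

Run:
```python
from h import *
pose()
from rig import r
p=r.sense()["eef_pos"]
z=p[2]
rows([(p[0],p[1],z+7,90,1),(p[0],p[1],z+24,90,1),(p[0],p[1],z+50,90,1),(p[0],p[1],z+80,90,1),(p[0],p[1],z+105,90,1),(p[0],p[1],z+115,90,1)])
```

```text
t 12.22 pos [562.6 132.1 252.2] closing -270.0 open 0.223 F [-1.2 -0.8  6.2] q [ 0.23  0.47  1.85 -0.    0.82 -1.34] rp [3.141e+00 1.000e-03]
[{"claw":1,"delta_pos":[0,0,-0.7],"yaw":0},{"claw":1,"delta_pos":[0,0,-1.7],"yaw":0},{"claw":1,"delta_pos":[0,0,-2.6],"yaw":0},{"claw":1,"delta_pos":[0,0,-3],"yaw":0},{"claw":1,"delta_pos":[0,0,-2.5],"yaw":0},{"claw":1,"delta_pos":[0,0,-1],"yaw":0}]
```

Call:
apply_moves --deltas '[{"claw": 1,"delta_pos": [0,0,-0.7],"yaw": 0},{"claw": 1,"delta_pos": [0,0,-1.7],"yaw": 0},{"claw": 1,"delta_pos": [0,0,-2.6],"yaw": 0},{"claw": 1,"delta_pos": [0,0,-3],"yaw": 0},{"claw": 1,"delta_pos": [0,0,-2.5],"yaw": 0},{"claw": 1,"delta_pos": [0,0,-1],"yaw": 0},{"claw": 1,"delta_pos": [0,0,0],"yaw": 0}]'

```text
clock: 13.1
eef_pos: [562.3, 132.1, 367.2]
tcp_rot: [3.141, 0.001, -3.141]
contact_force: [-0.1, -0.9, -0.2]
opening: 0.217
grasp_force: 19.6
```

```bash
cat >> h.py <<'E'
S=np.array([447.6,-64.9]);A=np.radians(-23.1);U=np.array([np.cos(A),np.sin(A)]);CL=66.9
def cp(s,z,t=0): # cradle-frame grip point -> TCP
    n=np.array([-U[1],U[0]]);return (*(S+s*U+t*n),z+155)
E
python3 - <<'E'
from h import *
pose()
from rig import r
p=r.sense()["eef_pos"];b=np.array(cp(-6,205));N=6
rows([(*(p+(b-p)*k/N),90-23.1*k/N,1) for k in range(1,N+1)])
print(cp(-6,205))
E
```

```text
t 13.1 pos [562.3 132.1 367.2] closing -270.0 open 0.217 F [-0.1 -0.9 -0.2] q [ 0.23  0.32  1.77  0.    1.05 -1.34] rp [3.141e+00 1.000e-03]
[{"claw":1,"delta_pos":[2,-3.24,0.12],"yaw":0.067},{"claw":1,"delta_pos":[1.79,-3.37,0.12],"yaw":0.068},{"claw":1,"delta_pos":[1.55,-3.49,0.12],"yaw":0.067},{"claw":1,"delta_pos":[1.31,-3.58,0.12],"yaw":0.067},{"claw":1,"delta_pos":[1.07,-3.66,0.12],"yaw":0.067},{"claw":1,"delta_pos":[0.82,-3.72,0.12],"yaw":0.067}]

(np.float64(442.0810710160696), np.float64(-62.54597730037864), 360)
```

Call:
apply_moves --deltas '[{"claw": 1,"delta_pos": [2,-3.24,0.12],"yaw": 0.067},{"claw": 1,"delta_pos": [1.79,-3.37,0.12],"yaw": 0.068},{"claw": 1,"delta_pos": [1.55,-3.49,0.12],"yaw": 0.067},{"claw": 1,"delta_pos": [1.31,-3.58,0.12],"yaw": 0.067},{"claw": 1,"delta_pos": [1.07,-3.66,0.12],"yaw": 0.067},{"claw": 1,"delta_pos": [0.82,-3.72,0.12],"yaw": 0.067},{"claw": 1,"delta_pos": [0,0,0],"yaw": 0}]'

```text
clock: 13.98
eef_pos: [440.4, -63.9, 358.1]
tcp_rot: [-3.141, -0.003, 2.736]
contact_force: [-0.1, 0.5, -0.2]
opening: 0.218
grasp_force: 19.8
```

Run:
```python
from h import *
pose()
from rig import r
s=r.sense();f=r.grab_frame("wrist");cv2.imwrite("pics/w3.png",f["img"])
for p in((-34,21),(-34,-21),(32,21),(32,-21)):
    q=S+p[0]*U+p[1]*np.array([-U[1],U[0]]);print(p,wproj(f,s,(*q,67)))
print("foot ctr",wproj(f,s,(s["eef_pos"][0],s["eef_pos"][1],s["eef_pos"][2]-155-61)),"mouth",wproj(f,s,(s["eef_pos"][0],s["eef_pos"][1],s["eef_pos"][2]-155+45)))
g=r.grab_frame("scene");cv2.imwrite("pics/s3.png",g["img"][100:380,200:520])
```

```text
t 13.97 pos [440.4 -63.9 358.1] closing 66.7 open 0.218 F [-0.1  0.5 -0.2] q [-0.15  0.13  2.05 -0.    0.97 -1.31] rp [-3.141e+00 -3.000e-03]
(-34, 21) [347.14697489 169.88243978]
(-34, -21) [298.46330365 169.96960682]
(32, 21) [345.32101915 239.54685609]
(32, -21) [300.22482481 239.68371372]
foot ctr [320.89867542 234.5908504 ] mouth [321.75878785 353.8476775 ]
```

View pics/w3.png

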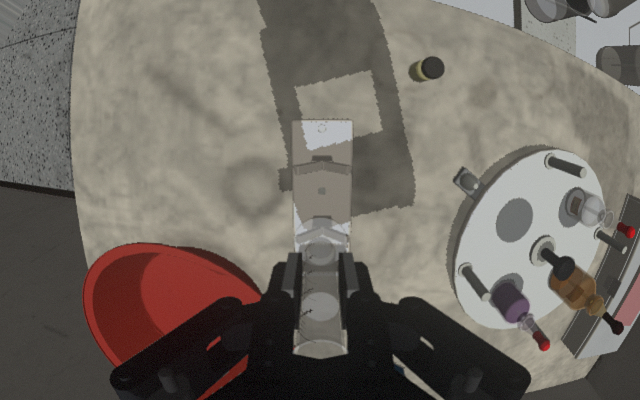

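The wrist view shows the cylinder held upright between the fingers, over the cradle's centre line. The front saddle is at (323,165) as predicted and the vial is clear at (430,68).

The tool can't tilt, so I'll pivot the cylinder in the pads. I'll hook the foot behind the front saddle and draw the grip towards the open end, then down.

Run:
```python
from h import *
L=[(-6,160),(-6,120),(-7,100),(-8,95),(-8,95)]
rows([(*cp(*q),CL,1) for q in L])
L2=[(-14,95),(-22,95),(-32,95.5),(-42,95),(-50,92.5),(-57,89),(-64,83.5),(-64,83.5)]
rows([(*cp(*q),CL,1) for q in L2],(*cp(-8,95),CL))
```

```text
[{"claw":1,"delta_pos":[0,0.02,4.36],"yaw":0},{"claw":1,"delta_pos":[0,0,4],"yaw":0},{"claw":1,"delta_pos":[0.1,0,2],"yaw":0},{"claw":1,"delta_pos":[0.1,0,0.5],"yaw":0},{"claw":1,"delta_pos":[0,0,0],"yaw":0}]

[{"claw":1,"delta_pos":[0.6,0,0],"yaw":0},{"claw":1,"delta_pos":[0.8,0,0],"yaw":0},{"claw":1,"delta_pos":[1,0,-0.05],"yaw":0},{"claw":1,"delta_pos":[1,0,0.05],"yaw":0},{"claw":1,"delta_pos":[0.8,0,0.25],"yaw":0},{"claw":1,"delta_pos":[0.7,0,0.35],"yaw":0},{"claw":1,"delta_pos":[0.7,0,0.55],"yaw":0},{"claw":1,"delta_pos":[0,0,0],"yaw":0}]
```

Call:
apply_moves --deltas '[{"claw": 1,"delta_pos": [0,0,4.3],"yaw": 0},{"claw": 1,"delta_pos": [0,0,4],"yaw": 0},{"claw": 1,"delta_pos": [0.1,0,2],"yaw": 0},{"claw": 1,"delta_pos": [0.1,0,0.5],"yaw": 0},{"claw": 1,"delta_pos": [0,0,0],"yaw": 0}]'

```text
clock: 14.7
eef_pos: [440.6, -61.4, 251.2]
tcp_rot: [-3.142, -0.0, 2.74]
contact_force: [-0.4, -0.4, -0.8]
opening: 0.222
grasp_force: 19.8
```

Run:
```python
from h import *
pose();from rig import r
p=r.sense()["eef_pos"];d=p[:2]-S;print(d@U,d@[-U[1],U[0]],p[2]-155)
```

```text
t 14.7 pos [440.6 -61.4 251.2] closing 67.0 open 0.222 F [-0.4 -0.4 -0.8] q [-0.14  0.31  2.14  0.    0.7  -1.31] rp [-3.142 -0.   ]
-7.805549004610233 0.5130934496889561 96.22208994733052
```

Call:
apply_moves --deltas '[{"claw": 1,"delta_pos": [0.6,-0.05,0.1],"yaw": 0},{"claw": 1,"delta_pos": [0.8,0,0],"yaw": 0},{"claw": 1,"delta_pos": [1,0,-0.05],"yaw": 0},{"claw": 1,"delta_pos": [0,0,0],"yaw": 0}]'

```text
clock: 15.2
eef_pos: [417.4, -52.7, 251.1]
tcp_rot: [3.141, 0.001, 2.739]
contact_force: [2.8, -0.9, 0.4]
opening: 0.221
grasp_force: 19.5
```

Run:
```python
from h import *
pose();from rig import r
p=r.sense()["eef_pos"];d=p[:2]-S;print(d@U,d@[-U[1],U[0]],p[2]-155)
g=r.grab_frame("scene");cv2.imwrite("pics/s4.png",cv2.resize(g["img"][170:330,250:420],None,fx=3.5,fy=3.5))
```

```text
t 15.2 pos [417.4 -52.7 251.1] closing 66.9 open 0.221 F [ 2.8 -0.9  0.4] q [-0.13  0.27  2.18 -0.    0.68 -1.3 ] rp [3.141e+00 1.000e-03]
-32.53534342826963 -0.5784348469101402 96.14864236359068
```

View pics/s4.png

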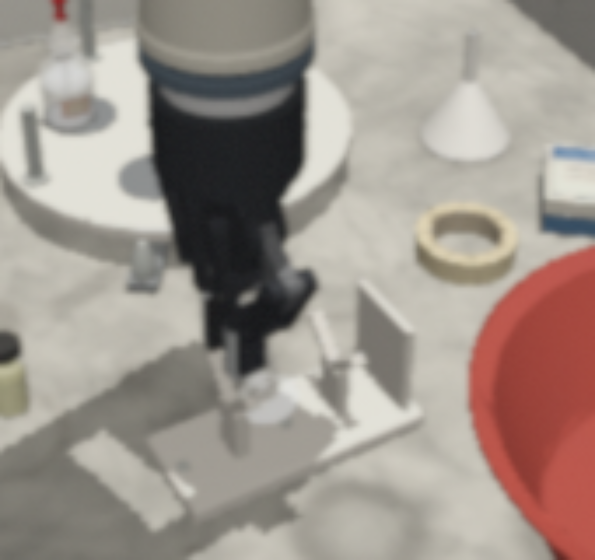

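The scene view shows the foot at crop (265,395) hooked behind the front saddle and starting to tilt. The force is only 3 N, so I'll continue.

Call:
apply_moves --deltas '[{"claw": 1,"delta_pos": [0.9,0.05,0.05],"yaw": 0},{"claw": 1,"delta_pos": [0.8,0,0.25],"yaw": 0},{"claw": 1,"delta_pos": [0.7,0,0.4],"yaw": 0},{"claw": 1,"delta_pos": [0.7,0,0.55],"yaw": 0},{"claw": 1,"delta_pos": [0,0,0],"yaw": 0}]'

```text
clock: 15.88
eef_pos: [388.7, -40.0, 237.6]
tcp_rot: [-3.141, -0.002, 2.739]
contact_force: [0.8, -0.2, 1.0]
opening: 0.22
grasp_force: 19.5
```

Run:
```python
from h import *
pose();from rig import r
p=r.sense()["eef_pos"];d=p[:2]-S;print(d@U,d@[-U[1],U[0]],p[2]-155)
q=[(-69,79.5),(-73.5,75),(-77,70),(-79,65.5),(-80,61.5),(-80,61.5)]
rows([(*cp(*a),CL,1) for a in q])
```

```text
t 15.88 pos [388.7 -40.  237.6] closing 66.9 open 0.22 F [ 0.8 -0.2  1. ] q [-0.11  0.27  2.25  0.    0.63 -1.27] rp [-3.141e+00 -2.000e-03]
-63.963829740503144 -0.2181909680754051 82.58112662328682
[{"claw":1,"delta_pos":[0.5,0.02,0.31],"yaw":0.001},{"claw":1,"delta_pos":[0.45,0,0.45],"yaw":0},{"claw":1,"delta_pos":[0.35,0,0.5],"yaw":0},{"claw":1,"delta_pos":[0.2,0,0.45],"yaw":0},{"claw":1,"delta_pos":[0.1,0,0.4],"yaw":0},{"claw":1,"delta_pos":[0,0,0],"yaw":0}]
```

Call:
apply_moves --deltas '[{"claw": 1,"delta_pos": [0.5,0,0.3],"yaw": 0},{"claw": 1,"delta_pos": [0.45,0,0.45],"yaw": 0},{"claw": 1,"delta_pos": [0.35,0,0.5],"yaw": 0},{"claw": 1,"delta_pos": [0.2,0,0.45],"yaw": 0},{"claw": 1,"delta_pos": [0.1,0,0.4],"yaw": 0},{"claw": 1,"delta_pos": [0,0,0],"yaw": 0}]'

```text
clock: 16.62
eef_pos: [374.6, -33.9, 216.8]
tcp_rot: [-3.141, -0.001, 2.739]
contact_force: [-0.5, -0.3, 1.7]
opening: 0.221
grasp_force: 20.5
```

Run:
```python
from h import *
pose();from rig import r
p=r.sense()["eef_pos"];d=p[:2]-S;print(d@U,d@[-U[1],U[0]],p[2]-155)
g=r.grab_frame("scene");f=r.grab_frame("wrist")
cv2.imwrite("pics/s5.png",np.hstack([cv2.resize(g["img"][210:330,240:390],None,fx=3,fy=3),f["img"][40:400,180:480]]))
```

```text
t 16.62 pos [374.6 -33.9 216.8] closing 66.9 open 0.221 F [-0.5 -0.3  1.7] q [-0.09  0.3   2.29 -0.    0.55 -1.26] rp [-3.141e+00 -1.000e-03]
-79.24608249793737 -0.1518211245524079 61.81526795911853
```

View pics/s5.png

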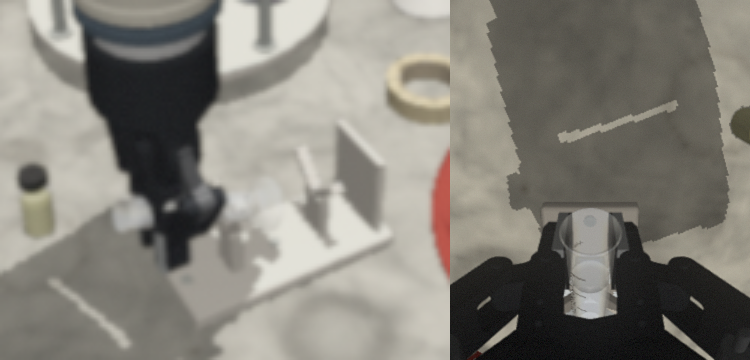

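The cylinder is now lying across the front saddle, with its mouth at crop (120,215) and foot at (265,190). I'll check its tilt numerically.

```bash
cat >> h.py <<'E'
def proj(f,p):
    c=Ro.from_euler("xyz",f["rotation"]).as_matrix().T@(np.array(p)-f["eye"]);return np.array([f["cx"]-f["fx"]*c[0]/c[2],f["cy"]+f["fy"]*c[1]/c[2]])
E
python3 - <<'E'
from h import *
from rig import r
f=r.grab_frame("scene");s=r.sense();p=s["eef_pos"];G=np.array([*p[:2],p[2]-155])
np.set_printoptions(precision=1,suppress=True)
for th in(-20,-10,0,10):
    u=np.array([*(U*np.cos(np.radians(th))),np.sin(np.radians(th))])
    print(th,"mouth",proj(f,G-44*u),"foot",proj(f,G+59*u))
w=r.grab_frame("wrist")
for th in(-20,-10,0,10):
    u=np.array([*(U*np.cos(np.radians(th))),np.sin(np.radians(th))]);c=np.cross(u,[0,0,1]);c/=np.linalg.norm(c);n=np.cross(c,u)
    m=G-44*u
    print(th,"wrist mouth top/bot",wproj(w,s,m+10*n)-[180,40],wproj(w,s,m-10*n)-[180,40])
P=cloud(f)
for b in range(-130,10,10):
    q=P[200:330,230:400].reshape(-1,3);d=q[:,:2]-S;a=d@U;t=d@[-U[1],U[0]]
    k=(abs(a-b)<5)&(abs(t)<9)&(q[:,2]>20);
    if k.sum()>2:print(b,k.sum(),np.percentile(q[k,2],[10,50,90]))
E
```

```text
-20 mouth [272.4 289.2] foot [320.2 284.1]
-10 mouth [271.7 292.6] foot [321.3 279.9]
0 mouth [271.7 295.7] foot [321.7 275.9]
10 mouth [272.4 298.5] foot [321.2 272. ]
-20 wrist mouth top/bot [141.5 195.4] [141.3 160.7]
-10 wrist mouth top/bot [141.4 178.7] [141.2 154.3]
0 wrist mouth top/bot [141.3 166. ] [141.1 151.6]
10 wrist mouth top/bot [141.2 157.4] [141. 152.]
-120 96 [197.2 244.1 261.2]
-110 91 [ 85.4 205.1 217.9]
-100 70 [ 80.5  88.9 139.3]
-90 75 [ 83.2 111.7 141.6]
-80 6 [50.9 59.1 88.2]
-70 3 [86.7 87.2 87.3]
-40 45 [24.2 36.  49.9]
-30 31 [46.5 69.  71.7]
-20 23 [59.6 65.3 68.3]
-10 48 [41.7 61.  64.1]
0 25 [63.8 66.4 67.9]
```

```bash
cat >> h.py <<'E'
def wcloud(f,s):
    v,u=np.mgrid[:400,:640];x=(u-f["cx"])/f["fx"];y=(v-f["cy"])/f["fy"];th=np.hypot(x,y)+1e-9;z=f["z_map"].astype(float)
    c=np.stack([np.tan(th)*x/th*z,-np.tan(th)*y/th*z,-z],-1)
    T=f["T_tool_cam"];t=c@T[:3,:3].T+T[:3,3];P=t@Ro.from_euler("xyz",s["tcp_rot"]).as_matrix().T+s["eef_pos"];P[z==0]=np.nan;return P
def crad(P): # world -> cradle s,t,z
    d=P[...,:2]-S;return np.stack([d@U,d@np.array([-U[1],U[0]]),P[...,2]],-1)
def sray(f,u,v): # scene ray with plane t=0
    a=crad(f["eye"]);b=crad(ray(f,u,v,0));k=a[1]/(a[1]-b[1]);return a+k*(b-a)
E
python3 - <<'E'
from h import *
from rig import r
np.set_printoptions(precision=1,suppress=True)
s=r.sense();w=r.grab_frame("wrist");f=r.grab_frame("scene")
Q=crad(wcloud(w,s))
for c in(312,320,328):print(c,[(v,*np.round(Q[v,c][[0,2]]).astype(int)) for v in range(200,390,8) if np.isfinite(Q[v,c,0])])
print("mouth",sray(f,283,281.7),"foot",sray(f,328,273))
np.savez("dbg.npz",Q=Q,img=w["img"],S3=crad(cloud(f)),simg=f["img"])
K=crad(cloud(f))
sub=K[255:300:3,262:346:6]
for row in sub:print(" ".join("%4.0f/%3.0f/%3.0f"%tuple(x) for x in row[5:]))
E
```

```text
312 [(200, np.int64(-103), np.int64(2)), (208, np.int64(-97), np.int64(1)), (216, np.int64(-92), np.int64(1)), (224, np.int64(-86), np.int64(2)), (232, np.int64(-80), np.int64(0)), (240, np.int64(-75), np.int64(2)), (248, np.int64(-74), np.int64(12)), (256, np.int64(-106), np.int64(82)), (264, np.int64(-102), np.int64(81)), (272, np.int64(-98), np.int64(80)), (280, np.int64(-93), np.int64(78)), (288, np.int64(-87), np.int64(75)), (296, np.int64(-101), np.int64(101)), (304, np.int64(-94), np.int64(97)), (312, np.int64(-89), np.int64(94)), (320, np.int64(-82), np.int64(92)), (328, np.int64(-75), np.int64(88)), (336, np.int64(-68), np.int64(86)), (344, np.int64(-59), np.int64(81)), (352, np.int64(-50), np.int64(78)), (360, np.int64(-89), np.int64(119)), (368, np.int64(-90), np.int64(124)), (376, np.int64(-91), np.int64(128)), (384, np.int64(-90), np.int64(130))]
320 [(200, np.int64(-102), np.int64(1)), (208, np.int64(-97), np.int64(-1)), (216, np.int64(-92), np.int64(1)), (224, np.int64(-86), np.int64(1)), (232, np.int64(-80), np.int64(0)), (240, np.int64(-75), np.int64(1)), (248, np.in
[... 2620 characters left out ...]
-89/-19/ 96  -89/-45/118  -88/-65/135  -73/-57/121  -38/-10/ 63  -25/-11/ 58  -12/-11/ 51   18/ 17/ 12   28/ 10/ 14
 -91/-21/ 91  -89/-44/111  -84/-56/119  -70/-49/105  -36/ -6/ 51  -33/-24/ 65  -14/-13/ 46   13/ 10/ 13   24/  4/ 12
 -89/-14/ 77  -90/-43/103  -78/-42/ 96  -33/ 26/ 13  -37/ -8/ 45  -12/ 15/ 12   -0/ 10/ 11   10/  4/ 11   19/ -4/ 13
 -88/-13/ 68  -90/-43/ 96  -47/ 26/ 12  -37/ 20/ 12  -36/ -6/ 35  -15/  8/ 12   -6/  1/ 13    5/ -5/ 13   16/-10/ 12
 -89/-12/ 60  -82/-24/ 67  -66/-16/ 52  -40/ 13/ 12  -37/ -7/ 28  -19/  2/ 10   -9/ -6/ 13    1/-11/ 12   11/-17/ 12
 -89/-12/ 52  -81/-22/ 57  -55/ 11/ 13  -44/  4/ 13  -36/ -4/ 17  -24/ -6/ 12  -13/-12/ 12   -3/-18/ 12    7/-25/ 14
```

By depth, the tube lies foot-low by about 21° and is held 28 mm from the mouth, too close to the front saddle for a straight placing. I'll set it down between the saddles, with the tube in the front V and the foot on the board behind it, and regrip nearer its centre. First I'll move it along its own axis.

Call:
apply_moves --deltas '[{"claw": 1,"delta_pos": [0,0,-0.4],"yaw": 0},{"claw": 1,"delta_pos": [-0.8,0,0.3],"yaw": 0},{"claw": 1,"delta_pos": [-0.8,0,0.3],"yaw": 0},{"claw": 1,"delta_pos": [-0.8,0,0.3],"yaw": 0},{"claw": 1,"delta_pos": [0,0,0.3],"yaw": 0},{"claw": 1,"delta_pos": [0,0,0.3],"yaw": 0},{"claw": 1,"delta_pos": [0,0,0],"yaw": 0}]'

```text
clock: 17.8
eef_pos: [397.0, -43.4, 206.1]
tcp_rot: [-3.141, 0.0, 2.739]
contact_force: [-0.0, -1.5, 2.2]
opening: 0.219
grasp_force: 20.4
```

```bash
cat >> h.py <<'E'
def look():
    from rig import r
    pose();s=r.sense();w=r.grab_frame("wrist");print("G",np.round(crad(s["eef_pos"]-[0,0,155]),1))
    Q=crad(wcloud(w,s))
    print("w",*["%d:%.0f/%.0f"%(v,*np.nanmedian(Q[v-1:v+2,317:325,:].reshape(-1,3),0)[[0,2]]) for v in range(120,392,6)])
    f=r.grab_frame("scene");K=crad(cloud(f))[225:320,240:380].reshape(-1,3)
    K=K[(abs(K[:,1])<22)&(K[:,2]>16)&(K[:,2]<110)]
    for b in range(-120,80,6):
        k=K[abs(K[:,0]-b)<3];
        if len(k)>3: print("s",b,len(k),"z",np.round([k[:,2].min(),np.median(k[:,2]),k[:,2].max()]),"t",np.round([k[:,1].min(),k[:,1].max()]))
    return s,w,f
E
python3 -c "
from h import *
look()"
```

```text
t 17.8 pos [397.  -43.4 206.1] closing 66.9 open 0.219 F [-0.  -1.5  2.2] q [-0.11  0.35  2.25 -0.    0.55 -1.28] rp [-3.141  0.   ]
G [-55.   -0.1  51.1]
w 120:-129/1 126:-125/1 132:-122/1 138:-119/1 144:-115/1 150:-112/1 156:-108/1 162:-105/1 168:-101/1 174:-98/1 180:-94/1 186:-90/0 192:-87/1 198:-83/1 204:-79/1 210:-75/1 216:-75/9 222:-72/12 228:-69/14 234:-66/14 240:-61/13 246:-58/13 252:-83/70 258:-80/69 264:-77/69 270:-74/67 276:-70/66 282:-66/64 288:-62/63 294:-77/89 300:-72/86 306:-69/85 312:-64/83 318:-60/82 324:-56/80 330:-51/78 336:-45/76 342:-39/74 348:-33/72 354:-27/70 360:-65/109 366:-66/112 372:-66/114 378:-66/117 384:-66/119 390:-66/122
s -84 9 z [68. 71. 76.] t [-12.   5.]
s -78 51 z [69. 77. 89.] t [-12.  10.]
s -72 70 z [ 68.  86. 110.] t [-20.  21.]
s -66 125 z [ 35.  81. 109.] t [-22.  22.]
s -60 79 z [ 32.  56. 106.] t [-22.  13.]
s -54 28 z [ 34.  84. 103.] t [-22.   9.]
s -48 11 z [ 39.  77. 103.] t [-21.  -5.]
s -36 34 z [18. 30. 45.] t [-13.  -4.]
s -30 18 z [21. 34. 44.] t [-12.  -9.]
s -12 11 z [49. 54. 59.] t [-11.  -9.]
s -6 24 z [45. 56. 62.] t [-12.  -3.]
s 0 24 z [43. 56. 61.] t [-11.   2.]
s 6 23 z [45. 55. 58.] t [-11.   1.]
s 12 56 z [29. 43. 56.] t [-18.   4.]
s 18 65 z [35. 52. 57.] t [-20.  15.]
s 24 31 z [49. 57. 61.] t [-18.   8.]
s 30 80 z [18. 53. 68.] t [-21.  22.]
s 36 49 z [19. 50. 67.] t [-13.  21.]
s 60 21 z [21. 53. 73.] t [-22.  21.]
s 66 286 z [16. 50. 76.] t [-22.  22.]
```

The tube sits in the front V within about 1 mm and the foot is clear of the rear saddle. I'll ease the grip gradually.

Call:
apply_moves --deltas '[{"claw": 0.62,"delta_pos": [0,0,0.05],"yaw": 0},{"claw": 0.59,"delta_pos": [0,0,0],"yaw": 0},{"claw": 0.58,"delta_pos": [0,0,0],"yaw": 0},{"claw": 0.57,"delta_pos": [0,0,0],"yaw": 0}]'

```text
clock: 18.4
eef_pos: [396.9, -43.4, 205.8]
tcp_rot: [-3.142, 0.0, 2.739]
contact_force: [-0.6, -1.7, 5.3]
opening: 0.217
grasp_force: 20.7
```

Call:
apply_moves --deltas '[{"claw": 0.565,"delta_pos": [0,0,0],"yaw": 0},{"claw": 0.56,"delta_pos": [0,0,0],"yaw": 0},{"claw": 0.555,"delta_pos": [0,0,0],"yaw": 0},{"claw": 0.55,"delta_pos": [0,0,0],"yaw": 0}]'

```text
clock: 18.9
eef_pos: [396.8, -43.4, 205.6]
tcp_rot: [-3.142, -0.0, 2.739]
contact_force: [0.1, -1.9, 1.1]
opening: 0.22
grasp_force: 5.1
```

```bash
python3 -c "
from h import *
look()"
```

```text
t 18.9 pos [396.8 -43.4 205.6] closing 66.9 open 0.22 F [ 0.1 -1.9  1.1] q [-0.11  0.35  2.25  0.    0.54 -1.28] rp [-3.142 -0.   ]
G [-55.1  -0.1  50.6]
w 120:-129/1 126:-126/1 132:-122/1 138:-119/1 144:-115/1 150:-112/0 156:-109/1 162:-105/1 168:-101/1 174:-98/1 180:-94/1 186:-91/1 192:-87/1 198:-83/1 204:-80/1 210:-76/0 216:-75/8 222:-73/12 228:-70/13 234:-66/14 240:-62/14 246:-85/68 252:-83/69 258:-80/69 264:-77/68 270:-73/66 276:-70/65 282:-66/64 288:-62/62 294:-76/87 300:-72/85 306:-68/84 312:-64/83 318:-60/81 324:-56/79 330:-51/78 336:-46/76 342:-40/74 348:-34/72 354:-28/70 360:-65/108 366:-66/112 372:-66/114 378:-66/116 384:-66/119 390:-66/121
s -84 14 z [68. 69. 75.] t [-11.  10.]
s -78 50 z [67. 75. 89.] t [-12.  10.]
s -72 75 z [ 67.  86. 109.] t [-22.  21.]
s -66 133 z [ 35.  79. 108.] t [-22.  21.]
s -60 67 z [ 32.  53. 103.] t [-22.  12.]
s -54 22 z [ 34.  82. 103.] t [-22.  10.]
s -48 10 z [ 33.  89. 103.] t [-22.  -4.]
s -36 29 z [16. 30. 44.] t [-12.  -4.]
s -30 20 z [17. 32. 44.] t [-12. -10.]
s -12 11 z [49. 55. 60.] t [-11. -10.]
s -6 22 z [47. 59. 64.] t [-12.  -1.]
s 0 29 z [43. 57. 61.] t [-12.   4.]
s 6 24 z [45. 56. 60.] t [-10.   4.]
s 12 54 z [28. 44. 56.] t [-17.   8.]
s 18 66 z [38. 53. 59.] t [-20.  16.]
s 24 29 z [47. 58. 61.] t [-18.   5.]
s 30 77 z [16. 53. 68.] t [-22.  20.]
s 36 49 z [19. 51. 69.] t [-21.  19.]
s 60 14 z [20. 51. 73.] t [-21.  22.]
s 66 289 z [16. 51. 76.] t [-22.  21.]
```

Call:
apply_moves --deltas '[{"claw": 0.545,"delta_pos": [0,0,0],"yaw": 0},{"claw": 0.54,"delta_pos": [0,0,0],"yaw": 0},{"claw": 0.535,"delta_pos": [0,0,0],"yaw": 0},{"claw": 0.53,"delta_pos": [0,0,0],"yaw": 0},{"claw": 0.5,"delta_pos": [0,0,0],"yaw": 0},{"claw": 0.48,"delta_pos": [0,0,0],"yaw": 0}]'

```text
clock: 19.75
eef_pos: [397.0, -43.4, 205.7]
tcp_rot: [-3.142, 0.0, 2.739]
contact_force: [-0.3, -0.9, 0.2]
opening: 0.256
grasp_force: 0.0
```

```bash
python3 -c "
from h import *
look()"
```

```text
t 19.75 pos [397.  -43.4 205.7] closing 66.9 open 0.256 F [-0.3 -0.9  0.2] q [-0.11  0.35  2.25 -0.    0.54 -1.28] rp [-3.142  0.   ]
G [-55.   -0.1  50.7]
w 120:-129/0 126:-126/1 132:-122/1 138:-119/0 144:-115/1 150:-112/1 156:-108/1 162:-105/1 168:-101/1 174:-98/0 180:-94/0 186:-90/0 192:-87/1 198:-83/1 204:-79/0 210:-76/1 216:-75/9 222:-73/12 228:-69/13 234:-66/14 240:-62/13 246:-58/13 252:-54/13 258:-50/13 264:-45/12 270:-41/13 276:-38/15 282:-38/21 288:-38/27 294:-38/34 300:-74/88 306:-70/87 312:-61/78 318:-50/69 324:-45/68 330:-43/70 336:-42/72 342:-40/74 348:-38/76 354:-61/102 360:-65/108 366:-66/112 372:-66/114 378:-66/117 384:-66/119 390:-66/121
s -72 42 z [ 87. 103. 110.] t [-21.  21.]
s -66 119 z [ 37.  79. 109.] t [-21.  22.]
s -60 79 z [ 34.  55. 104.] t [-21.  12.]
s -54 29 z [ 32.  63. 104.] t [-22.  13.]
s -48 10 z [ 31.  81. 103.] t [-20. -10.]
s -42 6 z [38. 45. 53.] t [-19. -17.]
s -36 24 z [16. 29. 42.] t [-13.  -6.]
s -30 17 z [17. 31. 42.] t [-12. -10.]
s -18 5 z [42. 47. 49.] t [-10.  -7.]
s -12 19 z [37. 50. 56.] t [-12.  -7.]
s -6 24 z [36. 47. 55.] t [-13.  -4.]
s 0 42 z [17. 37. 53.] t [-14.   4.]
s 6 46 z [16. 29. 46.] t [-19.   0.]
s 12 45 z [22. 34. 39.] t [-21.  15.]
s 18 43 z [31. 37. 40.] t [-18.  13.]
s 24 13 z [37. 39. 41.] t [-11.   8.]
s 30 112 z [17. 44. 67.] t [-20.  20.]
s 36 51 z [18. 53. 67.] t [-22.  20.]
s 60 22 z [26. 49. 75.] t [-21.  21.]
s 66 284 z [16. 51. 76.] t [-22.  22.]
s 72 5 z [73. 73. 74.] t [-4. 22.]
```

The tube settled: it lies in the front V tilted about 38°, its foot on the board at s≈14. The fingers are free, so I'll go up, over and down between the saddles to regrip.

Run:
```python
from h import *
q=[(-55,50.7,.2),(-55,75,.2),(-55,110,.2),(-55,140,.2),(-36,145,.2),(-16.5,140,.2),(-16.5,140,.2)]
rows([(*cp(a,b),CL,c) for a,b,c in q])
```

```text
[{"claw":0.2,"delta_pos":[0,0.01,0],"yaw":0},{"claw":0.2,"delta_pos":[0,0,-2.43],"yaw":0},{"claw":0.2,"delta_pos":[0,0,-3.5],"yaw":0},{"claw":0.2,"delta_pos":[0,0,-3],"yaw":0},{"claw":0.2,"delta_pos":[-1.9,0,-0.5],"yaw":0},{"claw":0.2,"delta_pos":[-1.95,0,0.5],"yaw":0},{"claw":0.2,"delta_pos":[0,0,0],"yaw":0}]
```

Call:
apply_moves --deltas '[{"claw": 0.2,"delta_pos": [0,0,0],"yaw": 0},{"claw": 0.2,"delta_pos": [0,0,0],"yaw": 0},{"claw": 0.2,"delta_pos": [0,0,-2.4],"yaw": 0},{"claw": 0.2,"delta_pos": [0,0,-3.5],"yaw": 0},{"claw": 0.2,"delta_pos": [0,0,-3],"yaw": 0},{"claw": 0.2,"delta_pos": [-1.9,0,-0.5],"yaw": 0},{"claw": 0.2,"delta_pos": [-1.95,0,0.5],"yaw": 0},{"claw": 0.2,"delta_pos": [0,0,0],"yaw": 0}]'

```text
clock: 20.85
eef_pos: [433.3, -58.9, 293.9]
tcp_rot: [-3.141, -0.001, 2.738]
contact_force: [1.0, -0.3, 0.7]
opening: 0.399
grasp_force: 0.0
```

Run:
```python
from h import *
s,w,f=look()
# lateral profile of the tube
Q=crad(wcloud(w,s)).reshape(-1,3)
for b in range(-90,40,8):
    k=Q[(abs(Q[:,0]-b)<4)&(abs(Q[:,1])<20)&(Q[:,2]>30)&(Q[:,2]<105)]
    if len(k)>10:
        m=k[k[:,2]>np.percentile(k[:,2],60)];print("tube s",b,len(k),"t",np.round(np.percentile(k[:,1],[2,98]),1),"zmax",np.round(np.percentile(k[:,2],[5,95])),"t at top",m[:,1].mean().round(1))
```

```text
t 20.85 pos [433.3 -58.9 293.9] closing 66.9 open 0.399 F [ 1.  -0.3  0.7] q [-0.14  0.22  2.12 -0.    0.8  -1.31] rp [-3.141e+00 -1.000e-03]
G [-1.550e+01 -1.000e-01  1.389e+02]
w 120:-85/0 126:-80/0 132:-75/1 138:-71/13 144:-66/14 150:-72/88 156:-68/85 162:-64/81 168:-59/77 174:-56/74 180:-58/100 186:-53/96 192:-48/92 198:-43/87 204:-38/82 210:-32/78 216:-26/72 222:-20/67 228:-12/60 234:-5/53 240:4/46 246:13/38 252:18/40 258:23/40 264:28/41 270:30/48 276:57/13 282:62/17 288:62/26 294:62/37 300:62/45 306:62/53 312:62/63 318:62/70 324:64/75 330:137/1 336:146/1 342:157/1 348:167/1 354:177/1 360:-26/196 366:-27/200 372:-27/202 378:-27/205 384:-27/207 390:-27/209
s -72 13 z [87. 88. 91.] t [-10.   6.]
s -66 38 z [83. 90. 99.] t [-12.  10.]
s -60 59 z [ 80.  92. 103.] t [-12.   9.]
s -54 38 z [ 77.  88. 100.] t [-12.   9.]
s -48 35 z [71. 85. 95.] t [-13.   2.]
s -42 31 z [66. 79. 88.] t [-11.   2.]
s -36 121 z [16. 44. 83.] t [-22.   7.]
s -30 61 z [20. 59. 79.] t [-19.  18.]
s -24 21 z [56. 66. 72.] t [-11.   0.]
s -18 32 z [43. 58. 67.] t [-12.   0.]
s -12 32 z [36. 53. 62.] t [-12.  
[... 607 characters left out ...]
s -50 305 t [-9.4  8.3] zmax [85. 96.] t at top -0.4
tube s -42 287 t [-13.8  12.7] zmax [57. 89.] t at top -0.8
tube s -34 595 t [-19.4  19.5] zmax [57. 81.] t at top -0.3
tube s -26 200 t [-10.2   8.3] zmax [63. 75.] t at top -0.6
tube s -18 181 t [-9.7  8.4] zmax [57. 68.] t at top -1.3
tube s -10 158 t [-10.2   8.5] zmax [48. 61.] t at top -1.3
tube s -2 135 t [-10.1   8.1] zmax [43. 54.] t at top -1.4
tube s 6 157 t [-13.7  12.8] zmax [31. 47.] t at top -1.0
tube s 14 411 t [-17.   14.5] zmax [32. 40.] t at top -0.9
tube s 22 143 t [-12.8  10.3] zmax [37. 42.] t at top -1.3
tube s 30 763 t [-18.8  19.1] zmax [34. 65.] t at top 1.3
tube s 38 87 t [-19.6  19.2] zmax [49. 66.] t at top 0.2
```

The wrist depth profile shows the tube line clearly: 41° tilt, mouth at s≈−66 z≈93, foot at s≈14. Now I'll descend and grip at s≈−16.5.

Call:
apply_moves --deltas '[{"claw": 0.2,"delta_pos": [0.1,-0.05,2.5],"yaw": 0},{"claw": 0.2,"delta_pos": [0,0,3],"yaw": 0},{"claw": 0.2,"delta_pos": [0,0,2],"yaw": 0},{"claw": 0.2,"delta_pos": [0,0,1],"yaw": 0},{"claw": 0.2,"delta_pos": [0,0,0],"yaw": 0}]'

```text
clock: 21.58
eef_pos: [430.7, -58.4, 209.1]
tcp_rot: [-3.141, -0.002, 2.739]
contact_force: [0.1, -0.4, -0.5]
opening: 0.399
grasp_force: 0.0
```

Call:
apply_moves --deltas '[{"claw": 0.4,"delta_pos": [0,0,0],"yaw": 0},{"claw": 0.5,"delta_pos": [0,0,0],"yaw": 0},{"claw": 0.7,"delta_pos": [0,0,0],"yaw": 0},{"claw": 1,"delta_pos": [0,0,0],"yaw": 0},{"claw": 1,"delta_pos": [0,0,0],"yaw": 0}]' --grip_force 25

```text
clock: 22.2
eef_pos: [431.5, -58.6, 209.9]
tcp_rot: [3.141, 0.001, 2.739]
contact_force: [0.7, -0.7, 4.0]
opening: 0.214
grasp_force: 26.9
```

Run:
```python
from h import *
look()
```

```text
t 22.2 pos [431.5 -58.6 209.9] closing 66.9 open 0.214 F [ 0.7 -0.7  4. ] q [-0.14  0.38  2.17 -0.    0.59 -1.31] rp [3.141e+00 1.000e-03]
G [-17.3  -0.5  54.9]
w 120:-91/0 126:-87/0 132:-84/1 138:-80/1 144:-77/0 150:-75/10 156:-72/13 162:-69/14 168:-65/14 174:-62/13 180:-58/13 186:-75/87 192:-73/87 198:-71/87 204:-69/85 210:-66/82 216:-62/79 222:-59/77 228:-55/73 234:-51/70 240:-47/67 246:-45/68 252:-61/103 258:-56/98 264:-52/94 270:-47/90 276:-42/85 282:-36/80 288:-29/74 294:-21/67 300:-11/59 306:-1/50 312:13/38 318:17/39 324:20/41 330:28/37 336:28/43 342:29/47 348:33/48 354:62/25 360:-27/112 366:-28/116 372:-28/118 378:-28/121 384:-28/123 390:-28/125
s -72 14 z [87. 87. 91.] t [-9.  8.]
s -66 37 z [83. 89. 97.] t [-12.  10.]
s -60 57 z [ 78.  91. 103.] t [-11.   9.]
s -54 41 z [ 72.  89. 100.] t [-12.   8.]
s -48 34 z [65. 85. 95.] t [-12.  -0.]
s -42 32 z [66. 79. 88.] t [-12.   2.]
s -36 123 z [ 16.  44. 110.] t [-22.   8.]
s -30 130 z [ 17.  77. 110.] t [-22.  21.]
s -24 116 z [ 38.  70. 109.] t [-22.  17.]
s -18 28 z [ 37.  76. 107.] t [-22.  14.]
s -12 11 z [ 51. 103. 107.] t [-22. -15.]
s -6 5 z [ 35. 106. 107.] t [-20. -15.]
s 0 16 z [17. 22. 42.] t [-12.  -1.]
s 6 41 z [18. 27. 45.] t [-19.  -6.]
s 12 40 z [21. 33. 39.] t [-19.  -1.]
s 18 29 z [25. 37. 41.] t [-18.  -1.]
s 24 7 z [36. 39. 40.] t [-11.  -2.]
s 30 70 z [16. 36. 67.] t [-22.   7.]
s 36 32 z [18. 38. 69.] t [-22.  20.]
s 60 17 z [18. 51. 75.] t [-18.  18.]
s 66 292 z [16. 50. 76.] t [-22.  22.]
```

Gripped 40 mm above the foot. Next I'll lift, rest the foot's lower rim on top of the end plate, and lower the grip along an arc to level the tube.

Run:
```python
from h import *
q=[(-18.3,65),(-18.3,95),(-18.3,125),(-2,135),(20,135),(40,132),(47.5,128),(47.5,122)]
rows([(*cp(a,b,-.5),CL,1) for a,b in q])
q=[(48.5,117.5),(45,116),(41.4,113.6),(38.3,111),(35.6,108.3),(33,105.3),(30.7,102),(29.5,100)]
rows([(*cp(a,b),CL,1) for a,b in q],(*cp(47.5,122),CL))
```

```text
[{"claw":1,"delta_pos":[0.11,0,-1.01],"yaw":0},{"claw":1,"delta_pos":[0,0,-3],"yaw":0},{"claw":1,"delta_pos":[0,0,-3],"yaw":0},{"claw":1,"delta_pos":[-1.63,0,-1],"yaw":0},{"claw":1,"delta_pos":[-2.2,0,0],"yaw":0},{"claw":1,"delta_pos":[-2,0,0.3],"yaw":0},{"claw":1,"delta_pos":[-0.75,0,0.4],"yaw":0},{"claw":1,"delta_pos":[0,0,0.6],"yaw":0}]

[{"claw":1,"delta_pos":[-0.1,0,0.45],"yaw":0},{"claw":1,"delta_pos":[0.35,0,0.15],"yaw":0},{"claw":1,"delta_pos":[0.36,0,0.24],"yaw":0},{"claw":1,"delta_pos":[0.31,0,0.26],"yaw":0},{"claw":1,"delta_pos":[0.27,0,0.27],"yaw":0},{"claw":1,"delta_pos":[0.26,0,0.3],"yaw":0},{"claw":1,"delta_pos":[0.23,0,0.33],"yaw":0},{"claw":1,"delta_pos":[0.12,0,0.2],"yaw":0}]
```

Call:
apply_moves --deltas '[{"claw": 1,"delta_pos": [0.1,0,-1],"yaw": 0},{"claw": 1,"delta_pos": [0,0,-3],"yaw": 0},{"claw": 1,"delta_pos": [0,0,-3],"yaw": 0},{"claw": 1,"delta_pos": [-1.6,0,-1],"yaw": 0},{"claw": 1,"delta_pos": [-2.2,0,0],"yaw": 0},{"claw": 1,"delta_pos": [-2,0,0.2],"yaw": 0},{"claw": 1,"delta_pos": [-0.75,0,0.3],"yaw": 0},{"claw": 1,"delta_pos": [0,0,0],"yaw": 0}]'

```text
clock: 23.3
eef_pos: [490.2, -83.8, 284.4]
tcp_rot: [-3.141, -0.001, 2.739]
contact_force: [0.1, -0.0, -0.4]
opening: 0.219
grasp_force: 26.5
```

Run:
```python
from h import *
look()
```

```text
t 23.3 pos [490.2 -83.8 284.4] closing 66.9 open 0.219 F [ 0.1 -0.  -0.4] q [-0.17  0.32  2.01  0.    0.82 -1.34] rp [-3.141e+00 -1.000e-03]
G [ 46.6  -0.7 129.4]
w 120:-24/13 126:-19/12 132:-15/13 138:-10/13 144:-5/13 150:-0/14 156:5/13 162:9/12 168:14/13 174:19/12 180:24/13 186:-11/161 192:-10/162 198:-8/161 204:-5/159 210:-2/157 216:1/154 222:5/151 228:8/148 234:12/144 240:17/141 246:19/142 252:3/178 258:8/173 264:12/169 270:17/164 276:22/160 282:28/154 288:34/149 294:43/141 300:52/133 306:63/124 312:76/112 318:80/113 324:84/115 330:191/1 336:200/1 342:209/1 348:219/1 354:229/1 360:36/187 366:35/190 372:35/193 378:36/195 384:35/198 390:35/200
s -36 118 z [16. 43. 67.] t [-21.  21.]
s -30 57 z [18. 50. 67.] t [-21.  20.]
s 30 128 z [16. 43. 68.] t [-21.  20.]
s 36 49 z [18. 50. 68.] t [-21.  20.]
s 60 27 z [21. 62. 90.] t [-21.  22.]
s 66 311 z [ 16.  54. 109.] t [-22.  22.]
s 72 42 z [ 73. 101. 109.] t [-20.  18.]
s 78 22 z [ 99. 107. 110.] t [-19.  -7.]
```

Call:
apply_moves --deltas '[{"claw": 1,"delta_pos": [-0.1,0.05,0.8],"yaw": 0},{"claw": 1,"delta_pos": [0,0,0.4],"yaw": 0},{"claw": 1,"delta_pos": [0.35,0,0.15],"yaw": 0},{"claw": 1,"delta_pos": [0.35,0,0.25],"yaw": 0},{"claw": 1,"delta_pos": [0.3,0,0.25],"yaw": 0},{"claw": 1,"delta_pos": [0,0,0],"yaw": 0}]'

```text
clock: 24.15
eef_pos: [483.0, -79.8, 267.0]
tcp_rot: [3.141, 0.002, 2.739]
contact_force: [0.8, -0.3, 8.1]
opening: 0.216
grasp_force: 27.2
```

```bash
cat >> h.py <<'E'
def tube():
    from rig import r
    s=r.sense();w=r.grab_frame("wrist");g=crad(s["eef_pos"]-[0,0,155]);Q=crad(wcloud(w,s))
    p=np.array([np.nanmedian(Q[v-1:v+2,317:325].reshape(-1,3),0)[[0,2]] for v in range(100,356,3)])
    k=(p[:,1]>g[2]-60)&(p[:,0]>g[0]-80)&(p[:,0]<g[0]+75)
    print("G",np.round(g,1),"F",np.round(s["contact_force"],1),"t",round(s["clock"],2));print(*["%d/%d"%tuple(x) for x in np.round(p[k])])
E
python3 - <<'E'
from h import *
tube()
E
```

```text
G [3.84e+01 1.00e-01 1.12e+02] F [ 0.8 -0.3  8.1] t 24.15
-22/137 -21/137 -20/137 -19/137 -18/136 -17/136 -15/135 -14/134 -13/133 -11/132 -10/131 -9/131 -7/130 -6/129 -4/127 -2/127 -1/126 0/125 -11/155 -9/153 -7/151 -6/150 -4/149 -3/148 -1/147 1/146 2/145 4/144 6/143 7/142 9/140 11/139 13/138 15/137 18/135 20/134 23/132 25/131 27/129 30/127 33/125 36/124 39/121 43/119 46/117 49/115 54/112 58/110 63/106 69/101 71/101 73/102 75/102 76/103 78/104 79/105
```

Call:
apply_moves --deltas '[{"claw": 1,"delta_pos": [0,0,0.3],"yaw": 0},{"claw": 1,"delta_pos": [0,0,0.3],"yaw": 0},{"claw": 1,"delta_pos": [0.15,0,0.3],"yaw": 0},{"claw": 1,"delta_pos": [0.2,0,0.3],"yaw": 0},{"claw": 1,"delta_pos": [0,0,0],"yaw": 0}]'

```text
clock: 24.82
eef_pos: [478.8, -78.1, 254.6]
tcp_rot: [3.141, -0.001, 2.739]
contact_force: [-3.8, 2.6, 10.0]
opening: 0.218
grasp_force: 28.1
```

Run:
```python
from h import *
tube()
```

```text
G [33.9  0.1 99.6] F [-3.8  2.6 10. ] t 24.82
-38/45 -36/48 -34/48 -33/48 -31/47 -35/114 -34/115 -33/115 -32/114 -31/115 -29/114 -28/114 -27/114 -26/113 -25/113 -28/134 -28/134 -26/133 -25/132 -24/132 -23/131 -22/131 -21/131 -20/130 -18/130 -17/129 -16/129 -15/129 -14/128 -13/128 -11/127 -10/127 -9/127 -7/126 -6/126 -5/125 -3/125 -2/124 0/124 1/124 3/123 4/122 5/122 7/122 9/121 10/120 12/120 14/119 15/119 17/118 19/118 21/117 23/116 25/116 27/115 29/114 31/113 33/113 36/112 38/111 40/110 43/110 46/109 48/108 50/107 53/106 56/105 62/101 63/102 65/103 67/103 68/104 69/106 70/107 71/108 73/108
```

Call:
apply_moves --deltas '[{"claw": 1,"delta_pos": [-0.15,0,0.25],"yaw": 0},{"claw": 1,"delta_pos": [0,0,0.3],"yaw": 0},{"claw": 1,"delta_pos": [0.1,0,0.3],"yaw": 0},{"claw": 1,"delta_pos": [0,0,0],"yaw": 0}]'

```text
clock: 25.38
eef_pos: [478.7, -78.4, 245.8]
tcp_rot: [-3.141, -0.002, 2.739]
contact_force: [-5.2, 1.9, 9.8]
opening: 0.218
grasp_force: 28.9
```

Run:
```python
from h import *
tube()
```

```text
G [33.9 -0.2 90.8] F [-5.2  1.9  9.8] t 25.38
-38/33 -37/47 -39/95 -38/96 -37/97 -36/97 -35/97 -36/116 -35/117 -34/116 -33/115 -32/115 -31/115 -30/114 -29/114 -28/114 -27/114 -26/114 -25/114 -24/113 -23/114 -21/113 -20/113 -19/113 -18/113 -17/113 -16/112 -15/112 -14/112 -12/112 -11/112 -10/112 -9/112 -7/112 -6/111 -5/111 -4/111 -2/111 -1/111 0/110 2/110 3/110 4/110 6/110 7/109 8/109 10/109 11/109 13/109 14/109 16/108 18/108 19/108 21/108 23/107 24/107 26/107 28/107 29/107 31/107 33/106 35/106 37/106 39/105 41/105 43/105 45/105 47/104 49/104 51/104 55/102 58/101 60/101 61/102 62/103 63/104 64/106 65/107
```

The tilt is down to 8° and the tube is held 34 mm from the foot. Next I'll lift, shift 22 mm towards the open end and lower towards the saddles.

Call:
apply_moves --deltas '[{"claw": 1,"delta_pos": [0,0,-1],"yaw": 0},{"claw": 1,"delta_pos": [0,0,-1.2],"yaw": 0},{"claw": 1,"delta_pos": [1.1,0,0],"yaw": 0},{"claw": 1,"delta_pos": [1.1,0,0],"yaw": 0},{"claw": 1,"delta_pos": [0,0,0],"yaw": 0}]'

```text
clock: 26.05
eef_pos: [458.2, -69.6, 267.3]
tcp_rot: [-3.141, -0.001, 2.739]
contact_force: [0.1, -0.7, -0.2]
opening: 0.221
grasp_force: 28.1
```

Run:
```python
from h import *
tube()
```

```text
G [ 11.6  -0.2 112.3] F [ 0.1 -0.7 -0.2] t 26.05
-61/118 -61/119 -60/120 -59/120 -57/120 -56/120 -58/140 -57/140 -56/139 -55/138 -54/138 -53/137 -52/137 -51/137 -50/137 -48/137 -47/137 -46/137 -45/136 -44/136 -43/136 -42/136 -41/136 -40/136 -38/135 -37/135 -36/135 -35/135 -34/135 -32/134 -31/134 -30/134 -29/134 -28/134 -26/133 -25/133 -24/133 -22/133 -21/132 -20/132 -18/132 -17/132 -15/132 -14/132 -12/131 -11/131 -9/131 -8/130 -6/130 -5/130 -3/130 -1/130 0/129 2/129 4/129 5/128 7/128 9/128 11/128 13/127 15/127 17/127 19/126 21/126 23/126 25/126 27/125 30/125 34/122 36/122 38/123 39/124 40/124 41/126 42/127 43/128
```

Call:
apply_moves --deltas '[{"claw": 1,"delta_pos": [-0.25,0,1.5],"yaw": 0},{"claw": 1,"delta_pos": [0,0,1.5],"yaw": 0},{"claw": 1,"delta_pos": [0,0,1],"yaw": 0},{"claw": 1,"delta_pos": [0,0,0.7],"yaw": 0},{"claw": 1,"delta_pos": [0,0,0.5],"yaw": 0},{"claw": 1,"delta_pos": [0,0,0.2],"yaw": 0},{"claw": 1,"delta_pos": [0,0,0],"yaw": 0}]'

```text
clock: 26.98
eef_pos: [461.9, -71.0, 213.8]
tcp_rot: [3.142, 0.0, 2.739]
contact_force: [-0.1, -0.7, -0.4]
opening: 0.217
grasp_force: 28.1
```

Run:
```python
from h import *
tube()
```

```text
G [15.6 -0.  58.8] F [-0.1 -0.7 -0.4] t 26.98
-63/14 -61/13 -60/13 -58/12 -56/13 -55/13 -57/65 -56/65 -55/66 -54/66 -53/66 -52/66 -54/86 -53/86 -52/85 -51/85 -49/84 -48/84 -47/84 -46/84 -45/83 -44/83 -43/83 -42/83 -41/83 -40/83 -39/82 -38/82 -37/82 -35/82 -34/82 -33/81 -32/81 -31/82 -30/81 -28/81 -27/80 -26/81 -25/80 -23/80 -22/80 -21/80 -19/79 -18/79 -17/79 -15/79 -14/79 -13/79 -11/78 -10/78 -8/78 -7/78 -5/77 -4/77 -2/77 -1/77 1/76 3/76 4/76 6/76 8/75 10/75 11/75 13/74 15/74 17/74 19/73 21/73 23/73 25/73 27/72 29/72 32/72 34/71 38/69 41/68 42/69 43/70 44/71 46/72 46/74 47/75
```

Call:
apply_moves --deltas '[{"claw": 1,"delta_pos": [0.05,0,0.2],"yaw": 0},{"claw": 1,"delta_pos": [0,0,0.15],"yaw": 0},{"claw": 1,"delta_pos": [0,0,0.1],"yaw": 0},{"claw": 1,"delta_pos": [0,0,0],"yaw": 0}]'

```text
clock: 27.52
eef_pos: [461.6, -71.1, 210.1]
tcp_rot: [-3.142, 0.001, 2.739]
contact_force: [-3.5, -2.3, 11.9]
opening: 0.219
grasp_force: 29.5
```

Run:
```python
from h import *
tube()
```

```text
G [15.3 -0.2 55.1] F [-3.5 -2.3 11.9] t 27.52
-63/14 -62/13 -60/12 -58/12 -57/13 -55/12 -57/56 -56/57 -55/57 -54/58 -55/77 -54/77 -53/76 -52/76 -51/76 -50/76 -49/76 -48/76 -47/75 -45/75 -44/75 -43/75 -42/75 -41/75 -40/75 -39/75 -38/75 -37/75 -36/75 -34/75 -33/75 -32/75 -31/74 -30/74 -29/75 -27/74 -26/74 -25/74 -24/74 -23/74 -21/74 -20/74 -19/73 -17/74 -16/73 -15/73 -13/73 -12/73 -10/73 -9/73 -8/73 -6/73 -5/73 -3/72 -2/72 0/72 1/72 3/72 4/72 6/72 7/72 9/72 11/72 13/71 15/71 16/71 18/71 20/71 21/71 23/71 25/71 27/70 29/70 32/70 34/69 37/68 40/68 41/69 42/70 43/70 44/72 45/73
```

Only 4° is left, with the rear seated. I'll ease the grip open gradually.

Call:
apply_moves --deltas '[{"claw": 0.6,"delta_pos": [0,0,0],"yaw": 0},{"claw": 0.58,"delta_pos": [0,0,0],"yaw": 0},{"claw": 0.57,"delta_pos": [0,0,0.05],"yaw": 0},{"claw": 0.56,"delta_pos": [0,0,0.05],"yaw": 0},{"claw": 0.555,"delta_pos": [0,0,0],"yaw": 0},{"claw": 0.55,"delta_pos": [0,0,0],"yaw": 0},{"claw": 0.54,"delta_pos": [0,0,0],"yaw": 0},{"claw": 0.53,"delta_pos": [0,0,0],"yaw": 0}]' --grip_force 20

```text
clock: 28.58
eef_pos: [461.4, -70.8, 208.1]
tcp_rot: [3.142, 0.0, 2.739]
contact_force: [-0.6, 0.1, 1.0]
opening: 0.237
grasp_force: 0.4
```

Call:
apply_moves --deltas '[{"claw": 0.5,"delta_pos": [0,0,0],"yaw": 0},{"claw": 0.4,"delta_pos": [0,0,0],"yaw": 0},{"claw": 0.3,"delta_pos": [0,0,0],"yaw": 0},{"claw": 0.3,"delta_pos": [0,0,0],"yaw": 0}]'

```text
clock: 29.08
eef_pos: [461.4, -70.8, 208.2]
tcp_rot: [3.142, -0.0, 2.739]
contact_force: [-0.5, -0.0, 0.5]
opening: 0.351
grasp_force: 0.0
```

Run:
```python
from h import *
tube()
```

```text
G [15.  -0.  53.2] F [-0.5 -0.   0.5] t 29.07
-64/14 -62/14 -61/13 -59/13 -57/13 -56/13 -57/50 -56/51 -57/72 -56/72 -55/71 -54/71 -53/70 -52/70 -51/70 -50/70 -49/71 -47/70 -46/70 -45/70 -44/70 -43/70 -42/70 -41/70 -40/70 -39/70 -38/70 -36/70 -35/70 -34/70 -33/70 -32/70 -31/70 -30/70 -28/70 -27/71 -26/70 -25/70 -23/70 -22/70 -21/70 -20/70 -18/70 -17/70 -16/70 -15/70 -13/70 -12/70 -11/70 -9/70 -8/70 -7/70 -5/70 -4/70 -2/70 -1/70 1/70 2/70 4/70 5/70 7/70 8/70 10/70 12/70 13/70 15/70 17/70 18/70 20/70 22/70 24/70 25/70 27/70 29/70 31/70 33/70 37/68 39/69 40/69 41/71 42/72 43/73
```

The tube is level at z = 60 and its centre is about 4 mm from the seat. I'll withdraw straight up and check everything.

Call:
apply_moves --deltas '[{"claw": 0.3,"delta_pos": [0,0,-1],"yaw": 0},{"claw": 0.3,"delta_pos": [0,0,-3],"yaw": 0},{"claw": 0.3,"delta_pos": [0,0,-5],"yaw": 0},{"claw": 0.3,"delta_pos": [0,0,-5],"yaw": 0},{"claw": 0.3,"delta_pos": [0,0,-3],"yaw": 0},{"claw": 0.3,"delta_pos": [0,0,0],"yaw": 0},{"claw": 0.3,"delta_pos": [0,0,0],"yaw": 0}]'

```text
clock: 30.0
eef_pos: [460.9, -70.8, 377.8]
tcp_rot: [-3.141, -0.0, 2.739]
contact_force: [0.1, 0.2, -1.0]
opening: 0.35
grasp_force: 0.0
```

Run:
```python
from h import *
from rig import r
tube();pose()
f=r.grab_frame("scene");P=cloud(f);C=np.array([624.5,169.6])
d=np.linalg.norm(P[...,:2]-C,axis=-1);m=((P[...,2]>100)&(d<125)&(P[...,2]<190)).astype(np.uint8)
n,l,st,ce=cv2.connectedComponentsWithStats(m)
for i in range(1,n):
    if st[i,4]>5:
        q=P[l==i];t=q[q[:,2]>q[:,2].max()-12].mean(0)[:2]-C;print("bottle",q[:,2].max().round(),np.hypot(*t).round(1),np.degrees(np.arctan2(t[1],t[0])).round(1))
```

```text
G [ 1.460e+01 -2.000e-01  2.228e+02] F [ 0.1  0.2 -1. ] t 30.0

t 30.05 pos [460.8 -70.8 377.3] closing 66.9 open 0.349 F [-0.4 -0.4 -0.7] q [-0.16  0.14  1.99 -0.    1.02 -1.32] rp [-3.141e+00 -2.000e-03]
bottle 174.0 68.1 26.3
bottle 143.0 75.1 127.6
bottle 106.0 72.9 -69.1
```

Run:
```python
from h import *
from rig import r
s=r.sense();w=r.grab_frame("wrist");Q=crad(wcloud(w,s)).reshape(-1,3)
for b in range(-64,66,8):
    k=Q[(abs(Q[:,0]-b)<4)&(abs(Q[:,1])<5)&(Q[:,2]>20)&(Q[:,2]<110)]
    print(b,len(k),np.round(np.percentile(k[:,2],90),1) if len(k) else "",end="; ")
print(r.sign_off())
```

```text
-64 0 ; -56 75 71.9; -48 99 70.8; -40 98 70.7; -32 96 70.9; -24 94 70.9; -16 96 70.9; -8 94 70.9; 0 91 71.0; 8 87 70.9; 16 84 71.0; 24 78 71.1; 32 71 70.7; 40 110 74.3; 48 56 78.6; 56 0 ; 64 159 75.0; the job is handed in; nothing more can be done
None
```

The cylinder lies level in both cradle saddles, let go, foot in the gap and mouth at the open end, about 4 mm off the seat point. I handed the job in at about 30 s; the verdict was not shown, two dropper bottles measured upright, the third was partly hidden from the last camera view, and I did not recheck the bystanders.

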